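# Turn a bearing sleeve in the chute and press it home in the stage

### The job

The shouldered brass bearing sleeve is lying in its cradle. Load it into the two-rail chute so that it ends up hanging head-up by its flange at the level foot of the chute and let go of it there; then take it by the head and press it into the bore of the stage until its flange sits flush on the stage, and let go. Leave the other loose things on the bench where they are.

Things in the scene. Friction and masses are not known exactly. Their poses are not given: they have to be found in the camera images.
- sleeve: Brass bearing sleeve, round, 90 mm long, 0.35 kg. Origin at the centre of the shank's free end, z axis along it to the head: shank 36 mm diameter from z = 0 to 46 mm (end bevelled 3 mm), flange 60 mm diameter to 54 mm, head 32 mm diameter to 90 mm. Balances 10 mm shankward of the shoulder. Starts level in the cradle, axis 43 mm above the bench, flange and head free beyond its end.
- shoulder (a point): Point on the sleeve's axis at the flange's underside (the shoulder), 46 mm from the shank's end; its z axis is the sleeve's.
- head (a point): Point on the sleeve's axis in the middle of the head, 72 mm from the shank's end (18 mm beyond the flange's upper face).
- cradle: Fixed dark steel cradle: two parallel bars along its x axis, 30 mm high, 44 mm long, 24 mm apart, on which the shank lies; origin at the underside. The sleeve's head points along the cradle's -x.
- chute: Fixed chute: two slick white plastic rails, 44 mm apart, each 14 mm wide, nothing higher than them. x axis downhill along the rails, z up, origin on the bench under the middle of the foot. Rail tops are level at 80 mm height from x = -36 to 40 mm, and slope up at 30 degrees to the open upper end at x = -130 mm, 134 mm high; beyond it only a 6 mm base plate to x = -135 mm.
- foot (a point): Centre of the level foot between the rails, level with their tops (80 mm); axes as the chute's. The sleeve stops here against a cross block, upright, its shoulder on the rail tops and its axis within 15 mm of this point.
- top (a point): Point between the rails level with their tops at chute x = -116 mm, 126 mm high; axes as the chute's. Lay the flange on here, axis level along the rails (about 20 mm above them), shank pointing downhill between the rails, head overhanging the upper end. Let go, it swings shank-down, as the flange cannot pass between the rails, and slides to the foot.
- stage: Fixed aluminium stage block, 130 x 130 x 70 mm, with two black-knobbed adjusters sticking out 42 mm from its +x side at 35 mm height. Origin at the centre of its underside.
- bore (a point): Centre of the bore's mouth in the top of the stage, 70 mm above the bench; upright bore 37.6 mm in diameter with a 3 mm bevelled mouth.
- ring (a joint): Black friction-held ring in the bore, its top 30 mm below the mouth at joint value 0. It stops the shank so that the flange is still 16 mm proud; about 10 N of extra push (less the sleeve's weight) slides it down, and it stays where it is pushed. Value in m: 0 as found, about 0.016 when the flange is home (stop at 0.0175).
- plain_bush: Bystander: plain straight brass bush without a flange, 44 mm diameter, 60 mm high, standing; origin at the underside.
- jar: Bystander: small amber glass jar, 56 mm diameter, 75 mm high; origin at the underside.
- lens_ring: Bystander: dark flat ring, 72 mm diameter, 18 mm high; origin at the underside.
- sample_case: Bystander: black flat case, 95 x 65 x 16 mm; origin at the underside.
- driver: Bystander: screwdriver lying down, 170 mm long.
- dish: Bystander: pale flat dish, 90 mm diameter, 13 mm high; origin at the underside.
- post: Bystander: steel optics post 13 mm in diameter on a round foot of 50 mm, 72 mm high; origin at the underside.
There are look-alikes about, which are no part of the job. What is shaped like the sleeve but blue or pink is not meant.

How it is judged (in metres and radians):
On the way:
1. the sleeve hangs at rest by its flange at the foot of the chute, head up, and is let go (horizontal distance between shoulder and foot below 0.025 m and z of shoulder in the frame of foot between -0.006 and 0.006 m and angle between sleeve's own z axis and vertical below 0.15 rad and z of head in the frame of foot above 0.01 m and contact force between sleeve and the fingers below 0.3 N and linear speed of sleeve below 0.02 m/s and angular speed of sleeve below 0.3 rad/s), for 0.2 s.
At the end, for the whole second after the job is handed in: The sleeve stands shank-down in the stage's bore, its shoulder within 3 mm of the stage's top face and within 3 mm of the bore's centre, upright within 0.05 rad, the ring in the bore pushed down by more than 13 mm, at rest and let go (horizontal distance between shoulder and bore below 0.003 m and z of shoulder in the frame of bore between -0.003 and 0.003 m and angle between sleeve's own z axis and vertical below 0.05 rad and z of head in the frame of bore above 0 m and value of joint ring above 0.013 m and linear speed of sleeve below 0.02 m/s and angular speed of sleeve below 0.3 rad/s and contact force between sleeve and the fingers below 0.3 N); the robot touches nothing.
It fails at once if another loose thing on the bench is shifted by more than 40 mm (distance of any of plain_bush, jar, lens_ring, sample_case, driver, dish, post from where it was at the start of the episode above 0.04 m).
It also fails if it takes over 64 s, if anything falls off the work surface, if the arm or the gripper's body presses on something with over 40 N, if the wrist force passes 120 N, or if a joint passes its speed limit or range.

### The arm

A 7-joint arm with a two-finger parallel gripper is mounted at the origin on the work surface. World frame = base frame: x ahead of the robot, y to its left, z up, the work surface at z = 0. Lengths are in m, angles in degrees, forces in N, time in s.
With the tool pointing down it reaches from about 0.425 to 0.875 m from the base axis. Payload 4.7 kg.
Tool frame: the origin (TCP) lies at the very end of the fingers, on their centre line; the grasp point (between the pads) lies 19 mm behind it; z points along the fingers, y is the direction in which the jaws open and shut (so a half turn about z gives the same grasp; the last joint's range is limited). The gripper opens to 87 mm and grips with 3 to 60 N. Pads are 19 mm wide; open, the fingers measure 117 mm over their backs; the gripper's body (75 mm by 190 mm) begins 51 mm behind the grasp point.
Start: joints at [-65.254, 18.392, -4.016, 83.108, 1.295, 78.541, -3.26], TCP at [0.264, 0.594, 0.189] pointing down, gripper open.
Joint ranges: [-163.93, 163.93], [-17.29, 119.83], [-79.2, 71.16], [3.27, 140.29], [-89.18, 269.18], [5.43, 117.66], [-154.24, 154.24]. Speed limits (degrees/s): [147.25, 147.25, 180, 180, 180, 180, 180].

### API

Orientations are given as [roll, pitch, yaw] about the fixed x, y, z axes, in that order (R = Rz(yaw) Ry(pitch) Rx(roll)).
In Python, from cell import sensors, imaging, ticket gives the robot as it stands.
- The arm moves only by the tool carry_out, never from a script. Its argument "plan" is a list of rows, each an object of numbers: "fingers": the closure, from -1 (fully open) to 1 (shut); "dx", "dy", "dz": the shift along the tool's x, y, z normalised to -1 to 1, where 1 is 0.03 m; "rx", "ry", "rz": the turn, a rotation vector about the tool's x, y, z normalised to -1 to 1, where 1 is 10 degrees. A call has 1 to 12 rows; each row shifts and turns the commanded pose from where the row before left it, along the tool's axes as they then stand; what a row does not reach is not made up. A row lasts 1/8 s, in which the tool goes at most 62.5 mm and 10.7 degrees, less where a joint would pass 70% of its speed; a pose out of reach is approached as far as the arm can. A call with a number of a shift or a turn outside -1 to 1 is refused whole. A call with a gripper value outside its range is refused whole. The fingers move at their own pace and stop on an object; "force" is the grip in N (left out, the last holds). Time passes only in rows, so rows that do not move let the fingers close. It gives the time, the measured TCP pose, the force and the opening at its end, in the units of the state.
- sensors.get_obs(): the state, without advancing time (a new reading comes with each control period).
- imaging.read_camera(name): name is "scene" or "top" or "wrist"; returns a dict with "color" (420x560x3 uint8, red, green, blue), "mtx" (3x3 intrinsics, pixels), "dist_coeffs" ([k1, k2, p1, p2, k3] as OpenCV has them; the pictures are not rectified), "extrinsics" (4x4, takes a point from world to camera coordinates); the wrist camera has in their place "tool_from_camera" (4x4, takes a point from camera to tool coordinates, whose origin is the TCP and whose axes are the flange's). Camera axes: x right, y down, z forward; pixel columns grow to the right and rows downward; lengths in m; the calibration is good to about 2 mm. A picture is of the moment at which its call begins: read the wrist's pose just before it. There is no depth.
- ticket.sign_off(): hands the job in, once; it reports no verdict.
The state is a dict: "time_s": time; "qpos": joint angles; "joint_velocities": joint speeds; "effort": joint torques, N m; "tool_pos": TCP position; "tool_rot": TCP orientation; "force": force on the tool from outside, world axes, zero at the start; "wrist_torque": the same for the moment, N m; "grip_width": finger opening in m.
Only numpy, scipy, OpenCV 4.12 (cv2) and the standard library are available. Lean on these libraries where they do the work, as an engineer would, in place of code of your own. Each camera call takes 0.05 s, during which the arm holds its last target.

## Working session

There is one attempt and no reset: what is moved stays moved. The work goes in short steps, Python scripts to look and compute and a tool call to move; the robot and the scene stay as the last step left them, time stands still between calls to the robot, and variables do not carry over. Pictures are saved under pics/ and viewed, and the job is handed in when it is done.

Besides the shell and the picture viewer there is one more tool, called after ">>>" as name(argument=value, ...), one argument or row to a line, values as JSON. carry_out: Moves the arm, as the interface text tells. Scaled input: -1 to 1 covers 0.03 m each way for a shift and 10 degrees each way for a turn. Its arguments: {"type":"object","properties":{"plan":{"type":"array"},"force":{"type":"number"}},"required":["plan"]}

```bash
ls; mkdir -p pics; python3 - <<'E'
from cell import sensors, imaging
import cv2
print(sensors.get_obs())
for n in ["scene","top","wrist"]:
    r=imaging.read_camera(n)
    cv2.imwrite(f"pics/{n}0.png",cv2.resize(r["color"][:,:,::-1],None,fx=1.4,fy=1.4,interpolation=cv2.INTER_CUBIC))
    print(n,{k:v for k,v in r.items() if k!="color"})
E
```

```text
pics
{'time_s': 0.0, 'qpos': array([-65.25321654,  18.43944884,  -4.01593638,  83.17511958,
         1.2958224 ,  78.54076268,  -3.25983786]), 'joint_velocities': array([-0.04294144, -0.03557952,  0.02458883,  0.02242414,  0.09355131,
        0.00544762,  0.01538065]), 'effort': array([-9.27475921e-04, -4.91292536e+01, -4.04242063e-01, -3.12533355e+01,
       -6.38842466e-02,  4.37780970e-02,  1.87175183e-04]), 'tool_pos': array([0.2635447 , 0.59349628, 0.18795532]), 'tool_rot': array([-1.79889960e+02,  6.44380573e-03,  1.56063688e+02]), 'force': array([-0.0117241 ,  0.60511208, -0.14048535]), 'wrist_torque': array([ 0.00990029, -0.00569786, -0.02178202]), 'grip_width': 0.08689131004530287}
scene {'mtx': array([[451.4696494 ,   0.        , 266.32602971],
       [  0.        , 451.4696494 , 203.95743763],
       [  0.        ,   0.        ,   1.        ]]), 'dist_coeffs': array([-0.03063639,  0.        ,  0.        ,  0.        ,  0.        ]), 'extrinsics': array([[ 0.63987802,  0.76835544,  0.01363996, -0.34246535],
       [ 0.65829957, -0.53889452, -0.52558003, -0.29568158],
      
[... 543 characters left out ...]
95,  1.2887852 ],
       [ 0.        ,  0.        ,  0.        ,  1.        ]])}
wrist {'mtx': array([[307.52956992,   0.        , 277.26609517],
       [  0.        , 307.52956992, 206.85187066],
       [  0.        ,   0.        ,   1.        ]]), 'dist_coeffs': array([-0.04130559,  0.        ,  0.        ,  0.        ,  0.        ]), 'tool_from_camera': array([[ 6.77481786e-04, -9.65164477e-01, -2.61643026e-01,
         7.14422909e-02],
       [ 9.99999771e-01,  6.53919869e-04,  1.77116900e-04,
         1.06990375e-03],
       [ 1.46632715e-07, -2.61643086e-01,  9.65164699e-01,
        -1.95522483e-01],
       [ 0.00000000e+00,  0.00000000e+00,  0.00000000e+00,
         1.00000000e+00]])}
```

View pics/scene0.png

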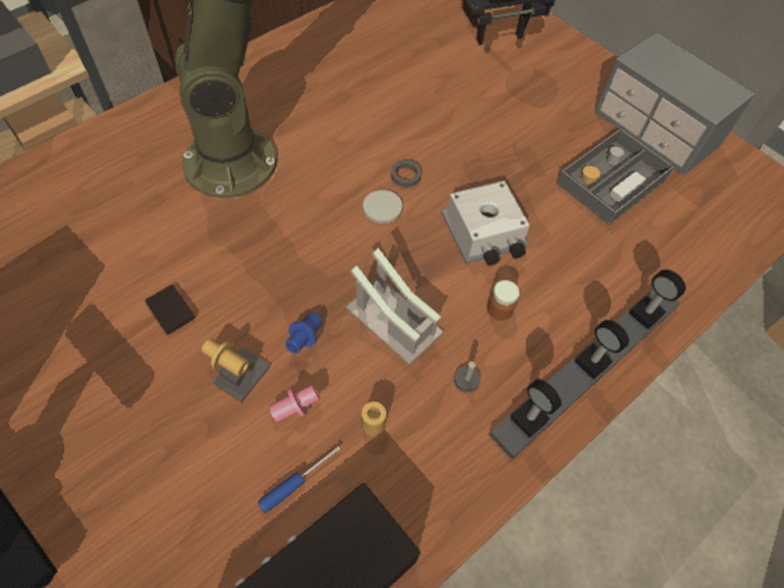

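View pics/top0.png

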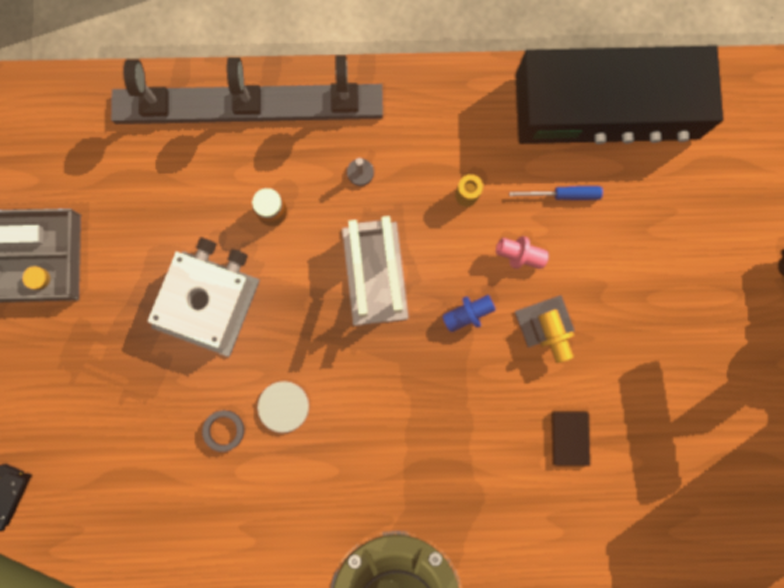

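View pics/wrist0.png

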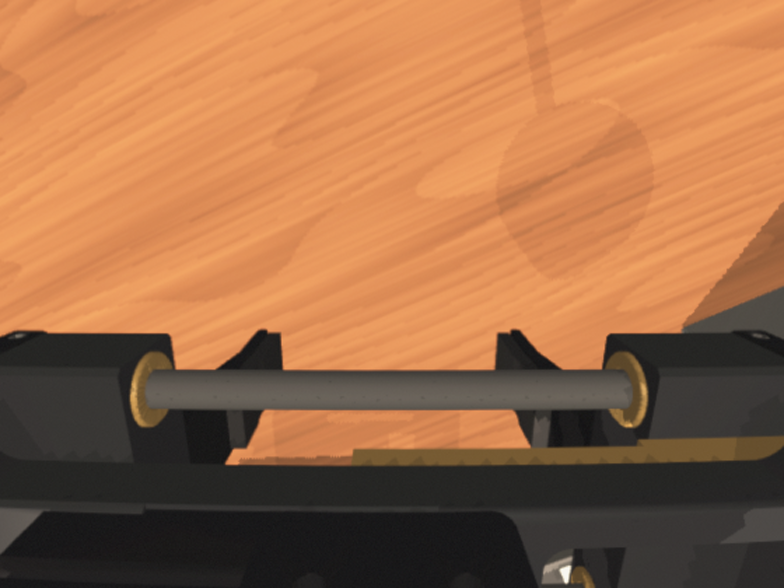

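The scene view shows the brass flanged part in its cradle at (228,358). The look-alikes are blue at (303,333), pink at (295,403), and the plain bush at (374,418). The top view shows the same part at (557,335). Only that one is brass, flanged and lying in the dark cradle, so it fits. I'll confirm it in crops.

```bash
cat > crop.py <<'E'
import cv2,sys
from cell import imaging
def crop(name,u0,v0,w,h,out,f):
    r=imaging.read_camera(name)["color"][:,:,::-1]
    c=cv2.resize(r[v0:v0+h,u0:u0+w],None,fx=f,fy=f,interpolation=cv2.INTER_CUBIC)
    for i in range(0,w,10):
        cv2.line(c,(i*f,0),(i*f,4 if i%50 else 12),(255,255,255),1)
        if (u0+i)%20==0: cv2.putText(c,str(u0+i),(i*f,22),0,.35,(255,255,255),1)
    for i in range(0,h,10):
        cv2.line(c,(0,i*f),(4,i*f),(255,255,255),1)
        if (v0+i)%20==0: cv2.putText(c,str(v0+i),(6,i*f+4),0,.35,(255,255,255),1)
    cv2.imwrite(out,c)
E
python3 - <<'E'
from crop import crop
crop("top",350,200,80,75,"pics/t_sl.png",8)
crop("scene",135,230,80,70,"pics/s_sl.png",8)
crop("top",235,145,80,95,"pics/t_ch.png",6)
crop("scene",240,170,90,95,"pics/s_ch.png",6)
crop("top",95,160,100,100,"pics/t_st.png",6)
crop("scene",305,120,90,80,"pics/s_st.png",7)
E
```

```text
(no output)
```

View pics/t_sl.png

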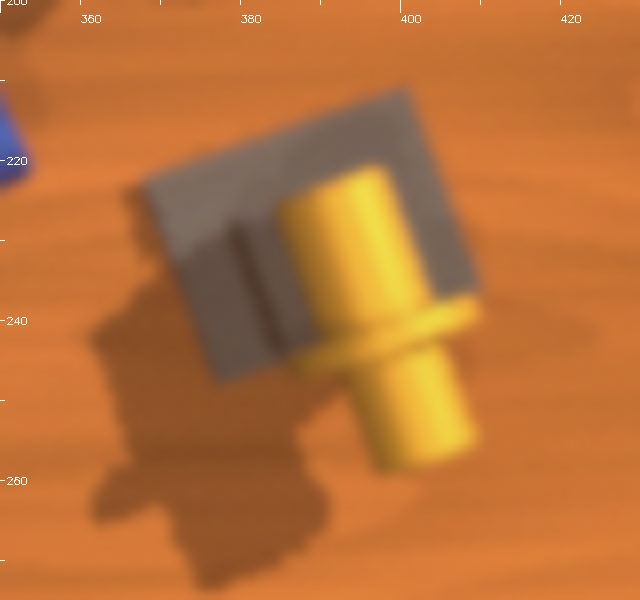

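View pics/s_sl.png

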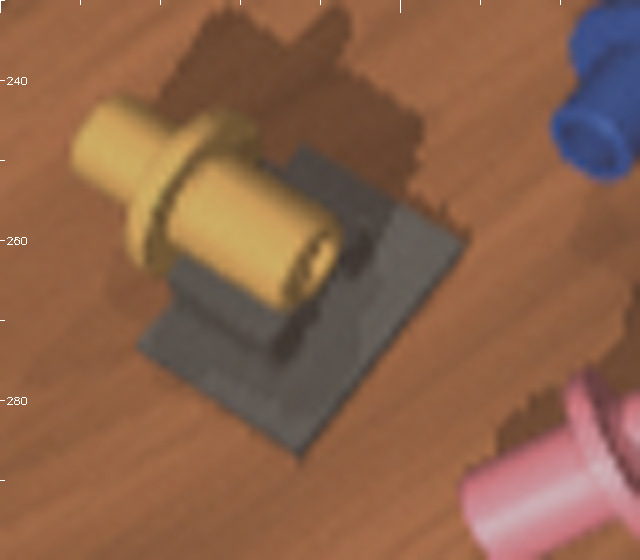

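View pics/t_ch.png

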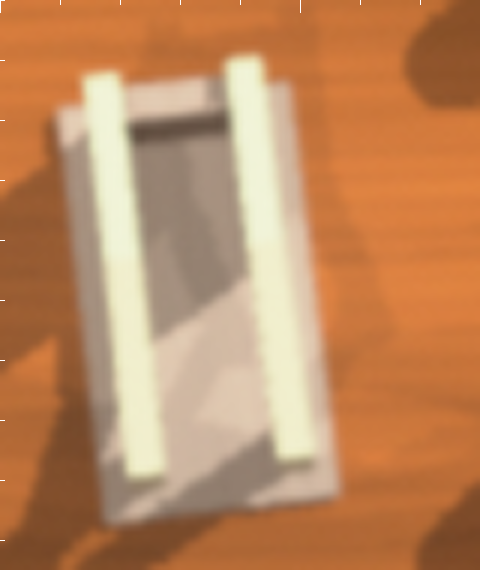

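View pics/s_ch.png

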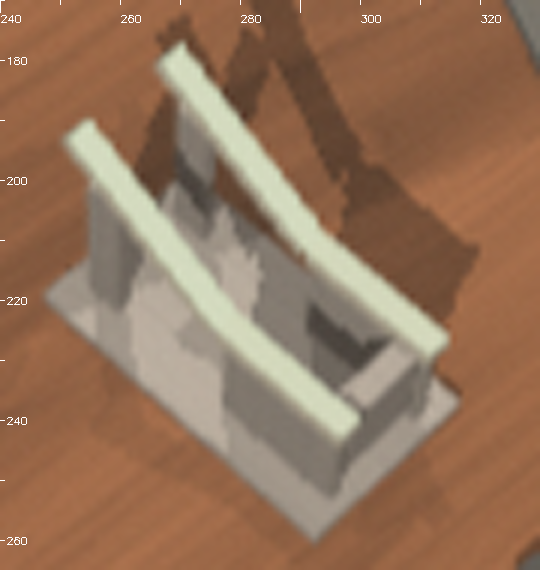

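View pics/t_st.png

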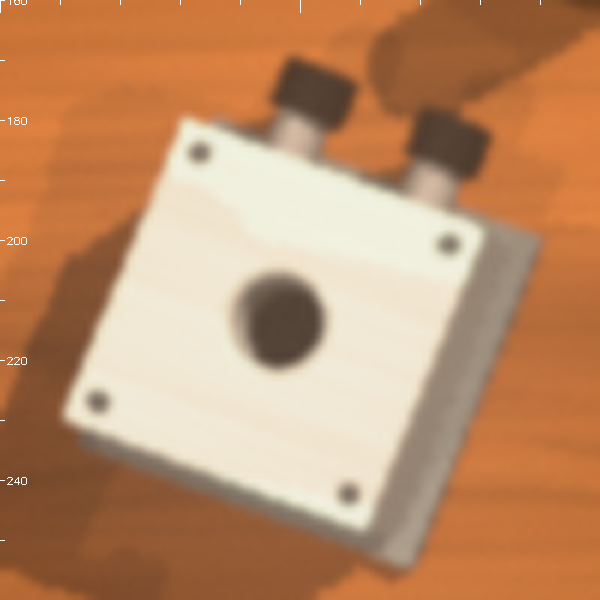

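View pics/s_st.png

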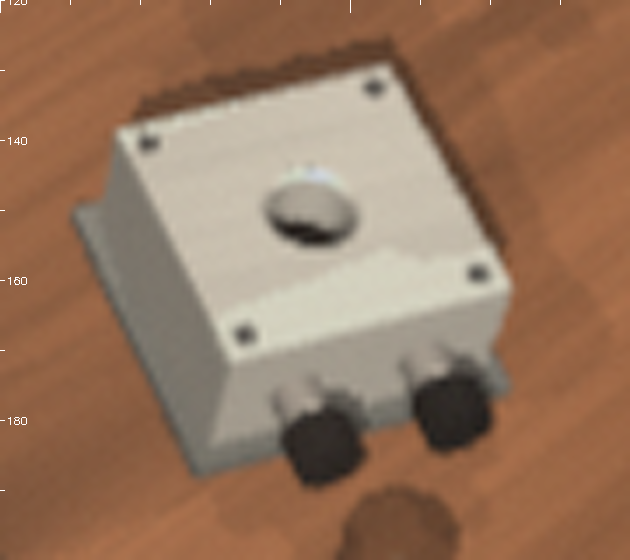

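```bash
cat > cal.py <<'E'
import numpy as np,cv2
K={"top":np.array([[527.09887756,0,277.78445202],[0,527.09887756,215.73015709],[0,0,1]]),"scene":np.array([[451.4696494,0,266.32602971],[0,451.4696494,203.95743763],[0,0,1]])}
D={"top":np.array([0.0133119,0,0,0,0]),"scene":np.array([-0.03063639,0,0,0,0])}
E={"scene":np.array([[0.63987802,0.76835544,0.01363996,-0.34246535],[0.65829957,-0.53889452,-0.52558003,-0.29568158],[-0.39648178,0.34528629,-0.85063481,1.51274561]]),
"top":np.array([[-0.02803786,-0.99952491,0.01279969,0.010943],[-0.99291435,0.02636863,-0.11586969,0.51699674],[0.11547713,-0.01595773,-0.99318195,1.2887852]])}
def proj(n,P):
    return cv2.projectPoints(np.atleast_2d(P).astype(float),cv2.Rodrigues(E[n][:,:3])[0],E[n][:,3],K[n],D[n])[0][:,0]
def back(n,uv,z):
    p=cv2.undistortPoints(np.array([[uv]],float),K[n],D[n])[0,0]
    R=E[n][:,:3];c=-R.T@E[n][:,3];d=R.T@np.array([p[0],p[1],1]);return c+d*(z-c[2])/d[2]
def place(q,L):
    c,s=np.cos(q[2]),np.sin(q[2]);L=np.atleast_2d(L)
    return np.c_[q[0]+c*L[:,0]-s*L[:,1],q[1]+s*L[:,0]+c*L[:,1],L[:,2]]
E
python3 - <<'E'
from cal import *
from scipy.optimize import least_squares
def fit(o,q0,name):
    f=lambda q:np.concatenate([(proj(n,place(q,l))[0]-uv) for n,l,uv in o])
    for ns in (("top",),("scene",),("top","scene")):
        oo=[x for x in o if x[0] in ns]
        r=least_squares(lambda q:np.concatenate([(proj(n,place(q,l))[0]-uv) for n,l,uv in oo]),q0,loss="soft_l1")
        print(name,ns,r.x[:2].round(4),np.degrees(r.x[2]).round(2));
    print(r.fun.reshape(-1,2).round(1).tolist())
    return r.x
tc=lambda x,y:(235+x/6,145+y/6); sc=lambda x,y:(240+x/6,170+y/6)
F,T=(.04,.08),(-.13,.134)
o=[]
for e,ys in ((F,[(83,75),(120,72),(225,58),(263,55)]),(T,[(125,478),(165,475),(275,462),(315,457)])):
    for y,p in zip((.036,.022,-.022,-.036),ys): o.append(("top",(e[0],y,e[1]),tc(*p)))
for e,ys in ((F,[(450,338),(430,358),(360,412),(340,440)]),(T,[(180,42),(155,70),(90,118),(62,140)])):
    for y,p in zip((.036,.022,-.022,-.036),ys): o.append(("scene",(e[0],y,e[1]),sc(*p)))
q=fit(o,[.5,.03,0],"chute"); 
for x,z in ((-.116,.126),(0,.08)): print(place(q,(x,0,z)))
tc=lambda x,y:(95+x/6,160+y/6); sc=lambda x,y:(305+x/7,120+y/7)
h=.065
o=[("top",(h,h,.07),tc(183,118)),("top",(h,-h,.07),tc(485,232)),("top",(-h,-h,.07),tc(368,530)),("top",(-h,h,.07),tc(62,420)),
("scene",(h,h,.07),sc(510,287)),("scene",(h,-h,.07),sc(232,362)),("scene",(-h,-h,.07),sc(118,130)),("scene",(-h,h,.07),sc(392,65))]
q=fit(o,[.45,.3,0],"stage")
print("bore px pred",[ (proj("top",(q[0],q[1],.07))[0]-(95,160))*6,(proj("scene",(q[0],q[1],.07))[0]-(305,120))*7])
t=lambda x,y:(350+x/8,200+y/8)
a=back("top",t(331,185),.043);b=back("top",t(428,456),.043);c=back("top",t(386,340),.043)
print(a,b,c,np.linalg.norm(a-b),np.linalg.norm(a-c),np.degrees(np.arctan2(*(b-a)[1::-1])))
print("scene shank end",back("scene",(135+312/8,230+265/8),.043))
E
```

```text
chute ('top',) [0.6186 0.0242] 4.91
chute ('scene',) [0.6207 0.0263] 5.58
chute ('top', 'scene') [0.6195 0.0251] 5.18
[[-0.2, -0.1], [-0.6, -0.2], [-0.2, 0.1], [-0.8, -0.1], [0.1, -0.5], [-0.5, -0.7], [0.2, -0.7], [-0.5, -0.6], [-0.8, -0.2], [-1.0, -0.3], [-0.5, 1.1], [-0.8, -0.2], [-0.5, 0.3], [0.0, -1.4], [-0.9, 0.1], [0.0, -0.4]]
[[0.50395111 0.01461765 0.126     ]]
[[0.61947796 0.0250841  0.08      ]]
stage ('top',) [0.5254 0.3283] -21.61
stage ('scene',) [0.5282 0.3316] -22.31
stage ('top', 'scene') [0.5264 0.3293] -21.77
[[-0.1, -0.1], [-0.5, -0.8], [-0.9, -0.2], [-0.3, -0.5], [-0.3, 0.1], [-0.9, -0.0], [-1.1, 0.2], [-1.4, -0.1]]
bore px pred [array([272.13893338, 321.6427581 ]), array([306.34058145, 208.0865997 ])]
[ 0.48967106 -0.28388987  0.043     ] [ 0.40520173 -0.30928822  0.043     ] [ 0.44120836 -0.29831884  0.043     ] 0.08820511849693387 0.05056508603183859 -163.26495053878625
scene shank end [ 0.49081409 -0.27975484  0.043     ]
```

The sleeve, chute and stage fits all agree with the given sizes, and the two cameras agree to about 2–3 mm. The brass part in the cradle measures 88 mm long with its flange at 50 mm, so it is the sleeve. I'll head there now via a high waypoint.

>>> carry_out(
  plan=[
    {"fingers": -1, "dx": -1, "dy": -0.73, "dz": -0.17},
    {"fingers": -1, "dx": -1, "dy": -0.73, "dz": -0.17},
    {"fingers": -1, "dx": -1, "dy": -0.73, "dz": -0.17},
    {"fingers": -1, "dx": -1, "dy": -0.73, "dz": -0.17},
    {"fingers": -1, "dx": -1, "dy": -0.73, "dz": -0.17},
    {"fingers": -1, "dx": -1, "dy": -0.73, "dz": -0.17},
    {"fingers": -1, "dx": -1, "dy": -0.73, "dz": -0.17},
    {"fingers": -1, "dx": -1, "dy": -0.73, "dz": -0.17},
    {"fingers": -1, "dx": -1, "dy": -0.73, "dz": -0.17},
    {"fingers": -1, "dx": -1, "dy": -0.73, "dz": -0.17},
    {"fingers": -1, "dx": -1, "dy": -0.73, "dz": -0.17},
    {"fingers": -1, "dx": -1, "dy": -0.73, "dz": -0.17},
  ],
)

```text
validation failed for argument at $.pl...
```

>>> carry_out(
  plan=[
    {"fingers": -1, "dx": -1, "dy": -0.73, "dz": -0.17, "rx": 0, "ry": 0, "rz": 0},
  ],
)

```text
time_s: 0.57
tool_pos: [0.2793, 0.5635, 0.1933]
tool_rot: [-180.0, -0.1, 156.4]
force: [0.3, -0.3, 0.9]
grip_width: 0.087
```

>>> carry_out(
  plan=[
    {"fingers": -1, "dx": -1, "dy": -0.73, "dz": -0.17, "rx": 0, "ry": 0, "rz": 0},
    {"fingers": -1, "dx": -1, "dy": -0.73, "dz": -0.17, "rx": 0, "ry": 0, "rz": 0},
    {"fingers": -1, "dx": -1, "dy": -0.73, "dz": -0.17, "rx": 0, "ry": 0, "rz": 0},
    {"fingers": -1, "dx": -1, "dy": -0.73, "dz": -0.17, "rx": 0, "ry": 0, "rz": 0},
    {"fingers": -1, "dx": -1, "dy": -0.73, "dz": -0.17, "rx": 0, "ry": 0, "rz": 0},
    {"fingers": -1, "dx": -1, "dy": -0.73, "dz": -0.17, "rx": 0, "ry": 0, "rz": 0},
    {"fingers": -1, "dx": -1, "dy": -0.73, "dz": -0.17, "rx": 0, "ry": 0, "rz": 0},
    {"fingers": -1, "dx": -1, "dy": -0.73, "dz": -0.17, "rx": 0, "ry": 0, "rz": 0},
    {"fingers": -1, "dx": -1, "dy": -0.73, "dz": -0.17, "rx": 0, "ry": 0, "rz": 0},
    {"fingers": -1, "dx": -1, "dy": -0.73, "dz": -0.17, "rx": 0, "ry": 0, "rz": 0},
    {"fingers": -1, "dx": -1, "dy": -0.73, "dz": -0.17, "rx": 0, "ry": 0, "rz": 0},
  ],
)

```text
time_s: 1.95
tool_pos: [0.4867, 0.2068, 0.2507]
tool_rot: [180.0, 0.0, 156.1]
force: [0.0, -0.2, -0.2]
grip_width: 0.0869
```

>>> carry_out(
  plan=[
    {"fingers": -1, "dx": 0, "dy": 0, "dz": 0, "rx": 0, "ry": 0, "rz": 1},
    {"fingers": -1, "dx": 0, "dy": 0, "dz": 0, "rx": 0, "ry": 0, "rz": 1},
    {"fingers": -1, "dx": 0, "dy": 0, "dz": 0, "rx": 0, "ry": 0, "rz": 1},
    {"fingers": -1, "dx": 0, "dy": 0, "dz": 0, "rx": 0, "ry": 0, "rz": 1},
    {"fingers": -1, "dx": 0, "dy": 0, "dz": 0, "rx": 0, "ry": 0, "rz": 1},
    {"fingers": -1, "dx": 0, "dy": 0, "dz": 0, "rx": 0, "ry": 0, "rz": 1},
    {"fingers": -1, "dx": 0, "dy": 0, "dz": 0, "rx": 0, "ry": 0, "rz": 1},
    {"fingers": -1, "dx": 0, "dy": 0, "dz": 0, "rx": 0, "ry": 0, "rz": 1},
    {"fingers": -1, "dx": 0, "dy": 0, "dz": 0, "rx": 0, "ry": 0, "rz": 1},
    {"fingers": -1, "dx": 0, "dy": 0, "dz": 0, "rx": 0, "ry": 0, "rz": 1},
    {"fingers": -1, "dx": 0, "dy": 0, "dz": 0, "rx": 0, "ry": 0, "rz": 1},
    {"fingers": -1, "dx": 0, "dy": 0, "dz": 0, "rx": 0, "ry": 0, "rz": 1},
  ],
)

```text
time_s: 3.45
tool_pos: [0.4862, 0.2078, 0.2504]
tool_rot: [-180.0, -0.0, 35.7]
force: [-0.9, 0.4, 0.2]
grip_width: 0.0869
```

```bash
cat > plan.py <<'E'
import numpy as np
from scipy.spatial.transform import Rotation as Ro
from cell import sensors
def to(target,yaw):
    o=sensors.get_obs();R=Ro.from_euler("xyz",o["tool_rot"],degrees=True)
    d=R.inv().apply(np.array(target)-o["tool_pos"])
    rv=(R.inv()*Ro.from_euler("xyz",[180,0,yaw],degrees=True)).as_rotvec(degrees=True)
    print("t",round(o["time_s"],2),"pos",o["tool_pos"].round(4),o["tool_rot"].round(2),"q",o["qpos"].round(0),"\n shift units(30mm)",(d/.03).round(3),"turn units",(rv/10).round(3),"F",o["force"].round(1),"w",round(o["grip_width"],4))
E
python3 -c "
from plan import to
to([.413,-.306,.25],16.7)"
```

```text
t 3.45 pos [0.4862 0.2078 0.2504] [-1.800e+02 -2.000e-02  3.573e+01] q [-41.   2.  16.  95.  -1.  83. -80.] 
 shift units(30mm) [-1.1982e+01  1.2479e+01  9.0000e-03] turn units [-1.000e-03 -2.000e-03  1.903e+00] F [-0.9  0.4  0.2] w 0.0869
```

>>> carry_out(
  plan=[
    {"fingers": -1, "dx": -0.95, "dy": 1, "dz": 0, "rx": 0, "ry": 0, "rz": 0},
    {"fingers": -1, "dx": -0.95, "dy": 1, "dz": 0, "rx": 0, "ry": 0, "rz": 0},
    {"fingers": -1, "dx": -0.95, "dy": 1, "dz": 0, "rx": 0, "ry": 0, "rz": 0},
    {"fingers": -1, "dx": -0.95, "dy": 1, "dz": 0, "rx": 0, "ry": 0, "rz": 0},
    {"fingers": -1, "dx": -0.95, "dy": 1, "dz": 0, "rx": 0, "ry": 0, "rz": 0},
    {"fingers": -1, "dx": -0.95, "dy": 1, "dz": 0, "rx": 0, "ry": 0, "rz": 0},
    {"fingers": -1, "dx": -0.95, "dy": 1, "dz": 0, "rx": 0, "ry": 0, "rz": 0},
    {"fingers": -1, "dx": -0.95, "dy": 1, "dz": 0, "rx": 0, "ry": 0, "rz": 0},
    {"fingers": -1, "dx": -0.95, "dy": 1, "dz": 0, "rx": 0, "ry": 0, "rz": 0},
    {"fingers": -1, "dx": -0.95, "dy": 1, "dz": 0, "rx": 0, "ry": 0, "rz": 0},
    {"fingers": -1, "dx": 0, "dy": 0, "dz": 0.8, "rx": 0, "ry": 0, "rz": 0.95},
    {"fingers": -1, "dx": 0, "dy": 0, "dz": 0.8, "rx": 0, "ry": 0, "rz": 0.95},
  ],
)

```text
time_s: 4.95
tool_pos: [0.4325, -0.2031, 0.2021]
tool_rot: [180.0, -0.1, 16.7]
force: [0.3, 0.2, 0.2]
grip_width: 0.087
```

```bash
python3 -c "
from plan import to
to([.413,-.306,.15],16.7)
from crop import crop
crop('wrist',0,0,560,420,'pics/w1.png',1)
to([.413,-.306,.15],16.7)"
```

```text
t 4.95 pos [ 0.4325 -0.2031  0.2021] [ 1.800e+02 -9.000e-02  1.667e+01] q [-21.  -6.  41. 107.   4.  78. -55.] 
 shift units(30mm) [-1.609  3.1    1.733] turn units [ 0.    -0.009 -0.003] F [0.3 0.2 0.2] w 0.087
t 5.0 pos [ 0.4304 -0.2022  0.1988] [-179.88    0.2    16.42] q [-21.  -6.  41. 107.   4.  77. -55.] 
 shift units(30mm) [-1.531  3.159  1.625] turn units [-0.012  0.02  -0.028] F [-2.   1.1 -2.6] w 0.0869
```

View pics/w1.png

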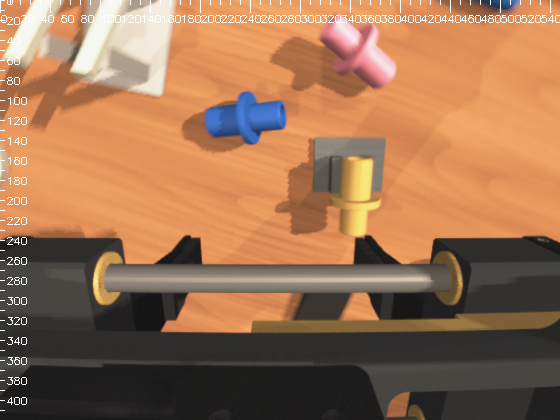

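The wrist view shows the brass sleeve in the dark cradle at (355,195), with its head towards the gripper. The blue part is at (246,118) and the pink one at (358,55).

```bash
cat > wr.py <<'E'
import numpy as np,cv2
from scipy.spatial.transform import Rotation as Ro
K=np.array([[307.52956992,0,277.26609517],[0,307.52956992,206.85187066],[0,0,1]])
D=np.array([-0.04130559,0,0,0,0])
T=np.array([[6.77481786e-04,-9.65164477e-01,-2.61643026e-01,7.14422909e-02],[9.99999771e-01,6.53919869e-04,1.77116900e-04,1.06990375e-03],[1.46632715e-07,-2.61643086e-01,9.65164699e-01,-1.95522483e-01]])
def wback(pos,rot,uv,z):
    p=cv2.undistortPoints(np.array([[uv]],float),K,D)[0,0]
    R=Ro.from_euler("xyz",rot,degrees=True)
    c=R.apply(T[:,3])+pos; d=R.apply(T[:,:3]@np.array([p[0],p[1],1])); return c+d*(z-c[2])/d[2]
E
python3 - <<'E'
import cv2
im=cv2.imread('pics/w1.png')
cv2.imwrite('pics/w1c.png',cv2.resize(im[140:250,300:400],None,fx=5,fy=5,interpolation=cv2.INTER_CUBIC))
E
```

```text
(no output)
```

View pics/w1c.png

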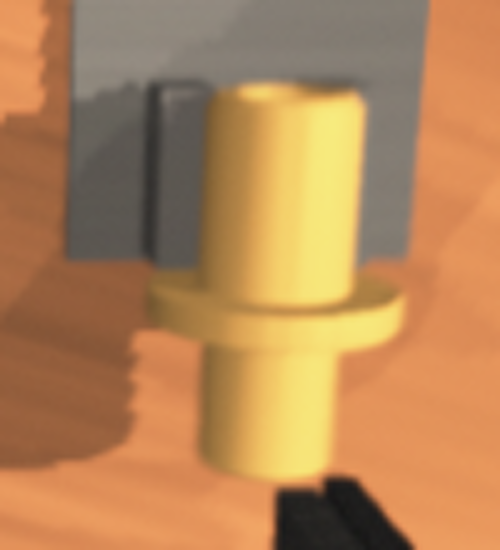

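```bash
python3 - <<'E'
from wr import *
for pos,rot in (([.4325,-.2031,.2021],[180,-.09,16.67]),([.4304,-.2022,.1988],[-179.88,.2,16.42])):
    P=[wback(np.array(pos),rot,uv,.043) for uv in ((357.2,161),(355.2,202),(353.3,231))]
    print(np.round(P,4), np.degrees(np.arctan2(*(P[0]-P[2])[1::-1])),np.linalg.norm(P[0]-P[2]))
E
```

```text
[[ 0.4883 -0.2837  0.043 ]
 [ 0.4419 -0.2985  0.043 ]
 [ 0.4069 -0.3091  0.043 ]] 17.330595036880336 0.08534912791076976
[[ 0.4852 -0.2819  0.043 ]
 [ 0.4391 -0.2965  0.043 ]
 [ 0.4043 -0.3069  0.043 ]] 17.15471975793647 0.08462559402534324
```

>>> carry_out(
  plan=[
    {"fingers": -1, "dx": -0.53, "dy": 1, "dz": 0, "rx": 0, "ry": 0, "rz": 0},
    {"fingers": -1, "dx": -0.53, "dy": 1, "dz": 0, "rx": 0, "ry": 0, "rz": 0},
    {"fingers": -1, "dx": -0.53, "dy": 1, "dz": 0.5, "rx": 0, "ry": 0, "rz": 0},
    {"fingers": -1, "dx": 0, "dy": 0.1, "dz": 1, "rx": 0, "ry": 0, "rz": 0},
    {"fingers": -1, "dx": 0, "dy": 0, "dz": 1, "rx": 0, "ry": 0, "rz": 0},
    {"fingers": -1, "dx": 0, "dy": 0, "dz": 0, "rx": 0, "ry": 0, "rz": 0},
    {"fingers": -1, "dx": 0, "dy": 0, "dz": 0, "rx": 0, "ry": 0, "rz": 0},
  ],
)

```text
time_s: 5.88
tool_pos: [0.4149, -0.3057, 0.1286]
tool_rot: [179.9, -0.1, 17.1]
force: [0.3, 0.2, -0.2]
grip_width: 0.0867
```

```bash
python3 -c "
from plan import to
to([.4125,-.307,.031],16.8)
from crop import crop
crop('scene',110,190,110,100,'pics/s2.png',6)
to([.4125,-.307,.031],16.8)"
```

```text
t 5.88 pos [ 0.4149 -0.3057  0.1286] [ 1.7994e+02 -7.0000e-02  1.7130e+01] q [-14.   5.  50. 108.  -4.  69. -35.] 
 shift units(30mm) [-0.093  0.015  3.253] turn units [ 0.006 -0.007  0.033] F [ 0.3  0.2 -0.2] w 0.0867
t 5.92 pos [ 0.4152 -0.3058  0.1288] [ 1.7992e+02 -1.1000e-01  1.7130e+01] q [-14.   5.  50. 108.  -4.  69. -35.] 
 shift units(30mm) [-0.103  0.009  3.261] turn units [ 0.008 -0.011  0.033] F [0.3 0.6 0.3] w 0.0869
```

View pics/s2.png

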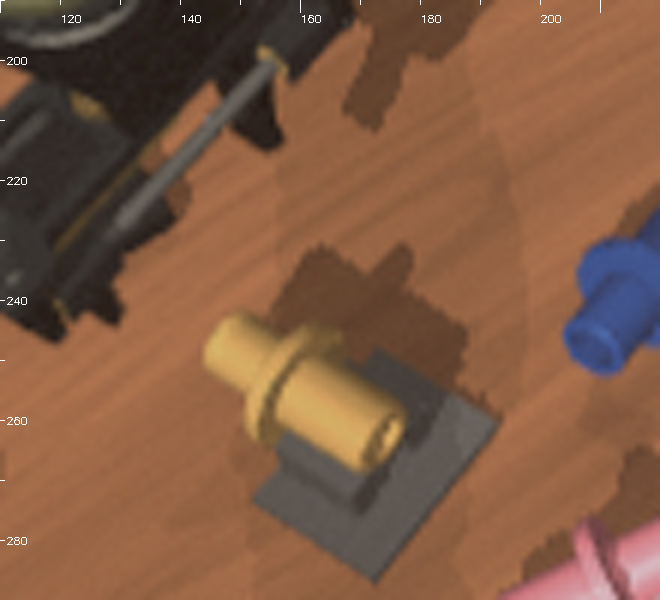

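>>> carry_out(
  plan=[
    {"fingers": -1, "dx": -0.08, "dy": 0, "dz": 0.8, "rx": 0, "ry": 0, "rz": 0.03},
    {"fingers": -1, "dx": 0, "dy": 0, "dz": 0.8, "rx": 0, "ry": 0, "rz": 0},
    {"fingers": -1, "dx": 0, "dy": 0, "dz": 0.8, "rx": 0, "ry": 0, "rz": 0},
    {"fingers": -1, "dx": 0, "dy": 0, "dz": 0.6, "rx": 0, "ry": 0, "rz": 0},
    {"fingers": -1, "dx": 0, "dy": 0, "dz": 0.26, "rx": 0, "ry": 0, "rz": 0},
    {"fingers": -1, "dx": 0, "dy": 0, "dz": 0, "rx": 0, "ry": 0, "rz": 0},
  ],
)

```text
time_s: 6.68
tool_pos: [0.4119, -0.3061, 0.0296]
tool_rot: [180.0, 0.0, 16.8]
force: [-0.8, -0.1, 0.1]
grip_width: 0.0867
```

```bash
python3 -c "
from plan import to
from crop import crop
crop('scene',110,190,110,100,'pics/s3.png',6)
crop('wrist',200,120,160,150,'pics/w3.png',4)
to([.4125,-.307,.031],16.8)"
```

```text
t 6.78 pos [ 0.4124 -0.3065  0.0302] [ 1.7995e+02 -6.0000e-02  1.6770e+01] q [-11.  13.  49. 114. -12.  58. -29.] 
 shift units(30mm) [-0.003  0.017 -0.026] turn units [ 0.005 -0.006 -0.003] F [ 0.2 -0.5  0.2] w 0.0874
```

View pics/s3.png

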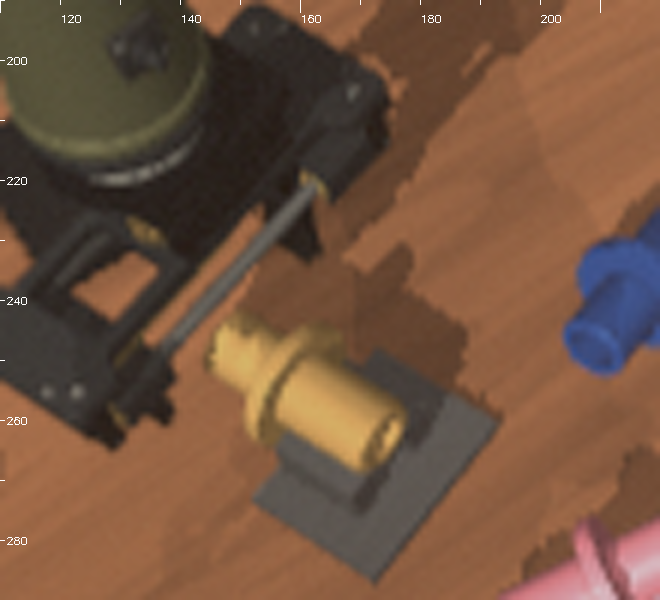

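View pics/w3.png

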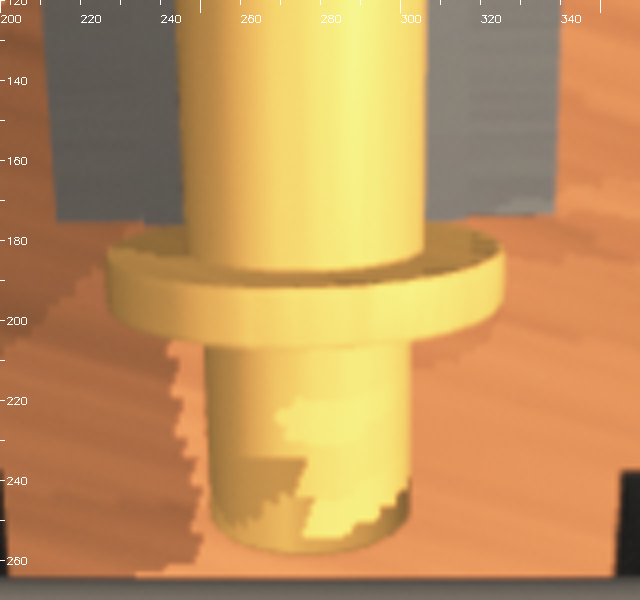

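```bash
python3 - <<'E'
from wr import *
p,r=np.array([.4124,-.3065,.0302]),[179.95,-.06,16.77]
R=Ro.from_euler("xyz",r,degrees=True)
for uv,z in (((276.5,257),.043-.0),((276.5,257),.043+.0),((276.5,190),.043+.03),((276.5,192.5),.045),((226.5,183),.043),((326,183),.043)):
    P=wback(p,r,uv,z); print(uv,P.round(4),R.inv().apply(P-p).round(4))
E
```

```text
(276.5, 257) [ 0.4015 -0.3104  0.043 ] [-0.0116  0.0006 -0.0128]
(276.5, 257) [ 0.4015 -0.3104  0.043 ] [-0.0116  0.0006 -0.0128]
(276.5, 190) [ 0.4498 -0.2959  0.073 ] [ 0.0389  0.0007 -0.0428]
(276.5, 192.5) [ 0.4426 -0.298   0.045 ] [ 0.0314  0.0006 -0.0148]
(226.5, 183) [ 0.4391 -0.2676  0.043 ] [ 0.0368 -0.0296 -0.0128]
(326, 183) [ 0.4565 -0.3251  0.043 ] [ 0.0368  0.0305 -0.0127]
```

>>> carry_out(
  force=35,
  plan=[
    {"fingers": 1, "dx": 0, "dy": 0, "dz": 0, "rx": 0, "ry": 0, "rz": 0},
    {"fingers": 1, "dx": 0, "dy": 0, "dz": 0, "rx": 0, "ry": 0, "rz": 0},
    {"fingers": 1, "dx": 0, "dy": 0, "dz": 0, "rx": 0, "ry": 0, "rz": 0},
    {"fingers": 1, "dx": 0, "dy": 0, "dz": 0, "rx": 0, "ry": 0, "rz": 0},
    {"fingers": 1, "dx": 0, "dy": 0, "dz": 0, "rx": 0, "ry": 0, "rz": 0},
    {"fingers": 1, "dx": 0, "dy": 0, "dz": 0, "rx": 0, "ry": 0, "rz": 0},
  ],
)

```text
time_s: 7.52
tool_pos: [0.4118, -0.306, 0.0294]
tool_rot: [-180.0, -0.0, 16.8]
force: [-0.4, -0.9, -0.4]
grip_width: 0.0348
```

>>> carry_out(
  plan=[
    {"fingers": 1, "dx": 0, "dy": 0, "dz": 0, "rx": 0, "ry": 0, "rz": 0},
    {"fingers": 1, "dx": 0, "dy": 0, "dz": 0, "rx": 0, "ry": 0, "rz": 0},
    {"fingers": 1, "dx": 0, "dy": 0, "dz": 0, "rx": 0, "ry": 0, "rz": 0},
  ],
)

```text
time_s: 7.9
tool_pos: [0.4118, -0.3061, 0.0295]
tool_rot: [-180.0, -0.0, 16.8]
force: [-0.1, 0.3, -0.3]
grip_width: 0.0056
```

```bash
python3 -c "
from plan import to
from crop import crop
crop('scene',110,190,110,100,'pics/s4.png',6)
crop('wrist',150,100,260,180,'pics/w4.png',3)
to([.4125,-.307,.031],16.8)"
```

```text
t 8.0 pos [ 0.4118 -0.3061  0.0295] [-1.800e+02 -1.000e-02  1.676e+01] q [-11.  13.  49. 114. -12.  58. -29.] 
 shift units(30mm) [ 0.013  0.037 -0.052] turn units [-0.    -0.001 -0.004] F [-0.   0.3 -0.2] w 0.0017
```

View pics/s4.png

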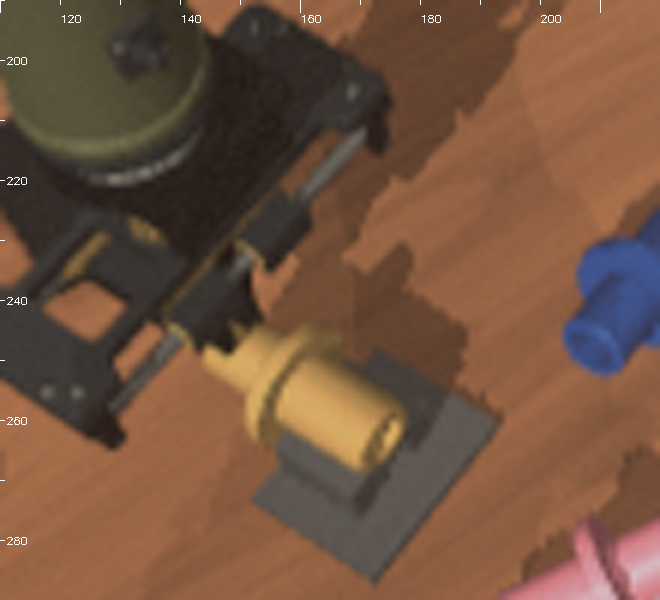

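View pics/w4.png

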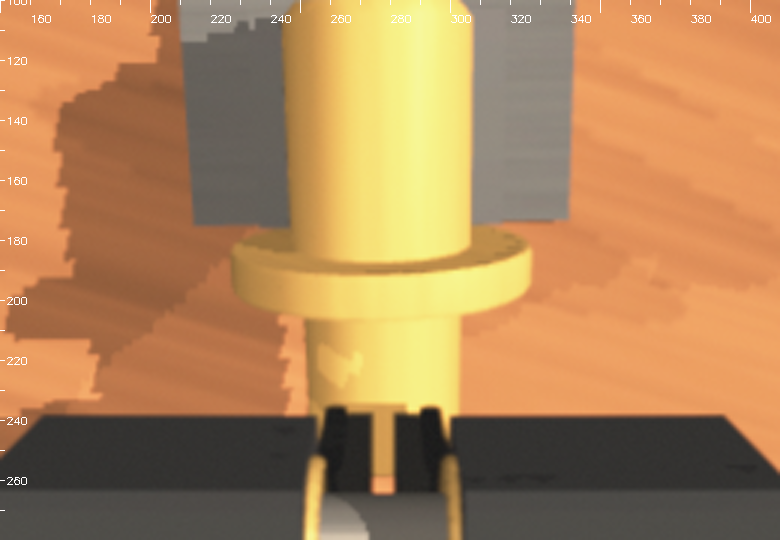

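```bash
python3 - <<'E'
from cal import proj
import wr,cv2,numpy as np
print("scene TCP",proj("scene",[(.4118,-.3061,.0295),(.4118,-.3061,.0485),(.4118,-.3061,.075)]))
R=wr.T[:,:3].T;t=-R@wr.T[:,3]
for P in ((0,0,0),(0,0,-.019),(0,0,-.045),(.0095,0,0)):
    c=R@np.array(P)+t; print(P,c.round(3),cv2.projectPoints(c[None],np.zeros(3),np.zeros(3),wr.K,wr.D)[0].ravel())
E
```

```text
scene TCP [[150.36729881 250.10264577]
 [148.90698876 246.98215644]
 [146.80423845 242.48700037]]
(0, 0, 0) [-0.001  0.018  0.207] [275.60846786 233.23063513]
(0, 0, -0.019) [-0.001  0.023  0.189] [275.44822096 243.86187911]
(0, 0, -0.045) [-0.001  0.03   0.164] [275.17156698 262.23552473]
(0.0095, 0, 0) [-0.001  0.009  0.205] [275.59763194 219.79737154]
```

```bash
python3 -c "
from crop import crop
crop('top',350,200,100,75,'pics/t4.png',7)"
```

```text
(no output)
```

View pics/t4.png

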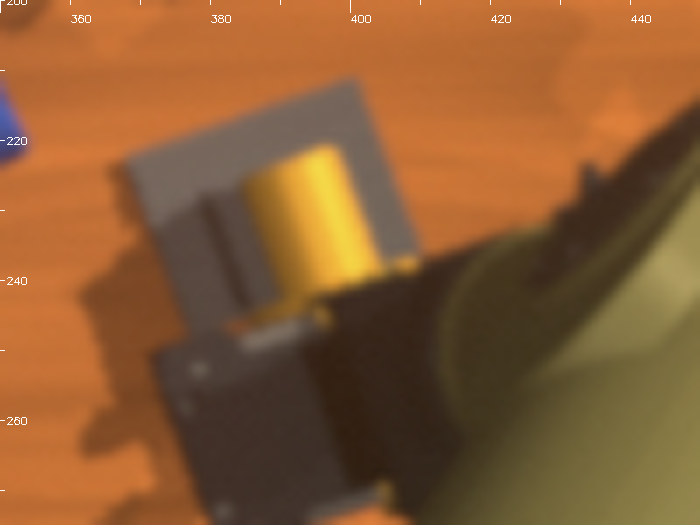

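```bash
python3 - <<'E'
from cal import proj
import numpy as np,cv2
j=np.array([.289,-.957,0]);x=np.array([.957,.289,0])
im=cv2.imread('pics/s3.png');im2=cv2.imread('pics/s4.png')
for I,c,w in ((im,np.array([.4124,-.3065,.0302]),(.0437,.0585)),(im2,np.array([.4118,-.3061,.0295]),(.0008,.0158))):
    for s in (1,-1):
        for ww in w:
            for xx in (.0095,-.0095):
                for z,col in ((0,(0,0,255)),(.03,(0,255,0)),(.06,(255,0,0))):
                    p=(proj("scene",c+s*ww*j+xx*x+[0,0,z])[0]-(110,190))*6
                    cv2.circle(I,tuple(int(v) for v in p),2,col,-1)
cv2.imwrite('pics/s34.png',cv2.resize(np.hstack([im[:500,:520],im2[:500,:520]]),(800,385)))
E
```

```text
(no output)
```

View pics/s34.png

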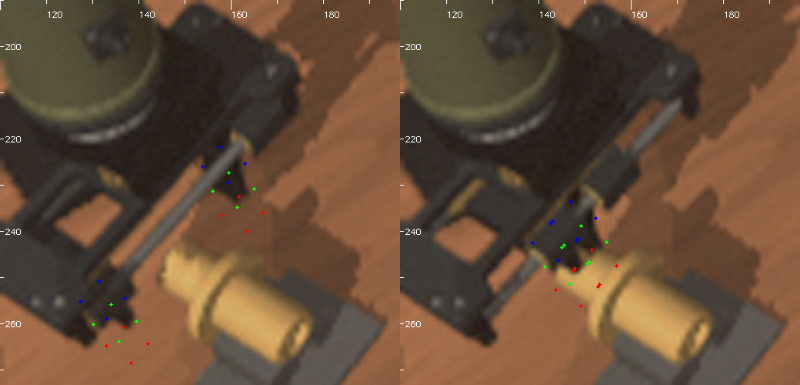

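```bash
python3 - <<'E'
import wr,cv2,numpy as np
R=wr.T[:,:3].T;t=-R@wr.T[:,3]
for y in (.0008,.0437,):
  for x in (.0095,-.0095):
    for z in (0,-.01,-.02,-.03,-.04):
        c=R@np.array([x,y,z])+t; print(y,x,z,cv2.projectPoints(c[None],np.zeros(3),np.zeros(3),wr.K,wr.D)[0].ravel().round(1))
im=cv2.imread('pics/wrist0.png'); cv2.imwrite('pics/w0c.png',cv2.resize(im[300:480,200:580],None,fx=2,fy=2))
E
python3 -c "
from crop import crop
crop('wrist',230,215,100,70,'pics/w4c.png',8)"
```

```text
0.0008 0.0095 0 [276.8 219.8]
0.0008 0.0095 -0.01 [276.8 224.6]
0.0008 0.0095 -0.02 [276.7 229.8]
0.0008 0.0095 -0.03 [276.7 235.6]
0.0008 0.0095 -0.04 [276.7 242.1]
0.0008 -0.0095 0 [276.8 246.3]
0.0008 -0.0095 -0.01 [276.8 252.2]
0.0008 -0.0095 -0.02 [276.7 258.7]
0.0008 -0.0095 -0.03 [276.7 265.9]
0.0008 -0.0095 -0.04 [276.7 273.9]
0.0437 0.0095 0 [341.1 219.8]
0.0437 0.0095 -0.01 [344.2 224.6]
0.0437 0.0095 -0.02 [347.7 229.8]
0.0437 0.0095 -0.03 [351.5 235.6]
0.0437 0.0095 -0.04 [355.8 242.1]
0.0437 -0.0095 0 [339.5 246.3]
0.0437 -0.0095 -0.01 [342.5 252.2]
0.0437 -0.0095 -0.02 [345.7 258.7]
0.0437 -0.0095 -0.03 [349.4 265.8]
0.0437 -0.0095 -0.04 [353.4 273.8]
```

View pics/w0c.png

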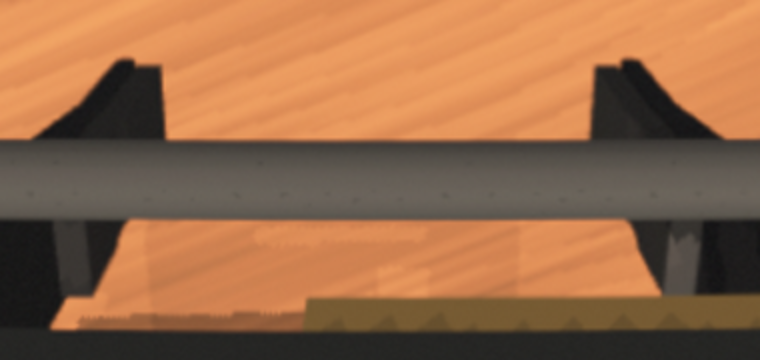

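View pics/w4c.png

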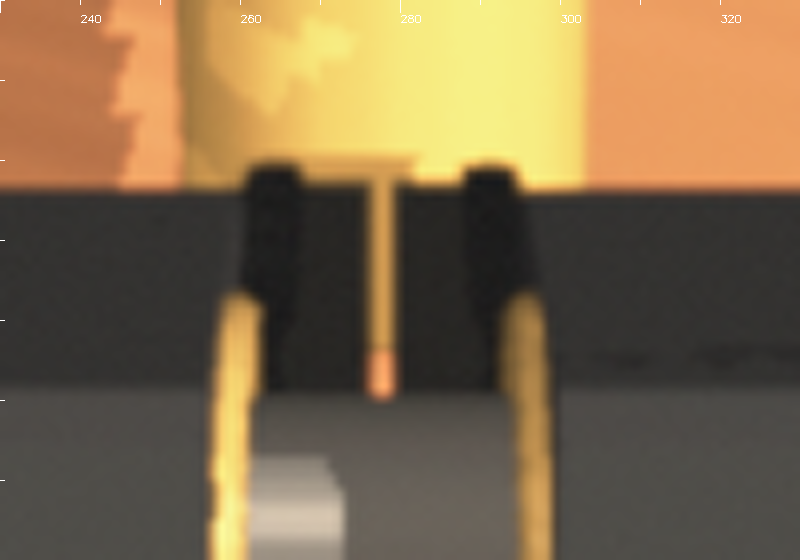

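The fingers closed above the head, not on it. Both cameras show the real fingertips about 32 mm short of the reported TCP: they sit at z≈0.061 with TCP z=0.030, and the head's top is at 0.059. I'll open, then go down by that offset and check.

>>> carry_out(
  plan=[
    {"fingers": -1, "dx": 0, "dy": 0, "dz": 0, "rx": 0, "ry": 0, "rz": 0},
    {"fingers": -1, "dx": 0, "dy": 0, "dz": 0, "rx": 0, "ry": 0, "rz": 0},
    {"fingers": -1, "dx": 0, "dy": 0, "dz": 0, "rx": 0, "ry": 0, "rz": 0},
    {"fingers": -1, "dx": 0, "dy": 0, "dz": 0, "rx": 0, "ry": 0, "rz": 0},
    {"fingers": -1, "dx": 0, "dy": 0, "dz": 0, "rx": 0, "ry": 0, "rz": 0},
    {"fingers": -1, "dx": 0, "dy": 0, "dz": 0, "rx": 0, "ry": 0, "rz": 0},
    {"fingers": -1, "dx": 0, "dy": 0, "dz": 0, "rx": 0, "ry": 0, "rz": 0},
    {"fingers": -1, "dx": 0, "dy": 0, "dz": 0, "rx": 0, "ry": 0, "rz": 0},
    {"fingers": -1, "dx": 0, "dy": 0, "dz": 0, "rx": 0, "ry": 0, "rz": 0},
  ],
)

```text
time_s: 9.22
tool_pos: [0.4118, -0.306, 0.0295]
tool_rot: [-180.0, -0.0, 16.8]
force: [0.0, 0.4, -0.5]
grip_width: 0.082
```

>>> carry_out(
  plan=[
    {"fingers": -1, "dx": 0, "dy": 0, "dz": 0.3, "rx": 0, "ry": 0, "rz": 0},
    {"fingers": -1, "dx": 0, "dy": 0, "dz": 0.3, "rx": 0, "ry": 0, "rz": 0},
    {"fingers": -1, "dx": 0, "dy": 0, "dz": 0.3, "rx": 0, "ry": 0, "rz": 0},
    {"fingers": -1, "dx": 0, "dy": 0, "dz": 0.1, "rx": 0, "ry": 0, "rz": 0},
    {"fingers": -1, "dx": 0, "dy": 0, "dz": 0, "rx": 0, "ry": 0, "rz": 0},
  ],
)

```text
time_s: 9.85
tool_pos: [0.4115, -0.3061, -0.0009]
tool_rot: [-180.0, 0.0, 16.8]
force: [-0.6, 0.4, -0.2]
grip_width: 0.0871
```

```bash
python3 -c "
from plan import to
from crop import crop
crop('scene',110,190,110,100,'pics/s5.png',6)
crop('wrist',150,100,260,180,'pics/w5.png',3)
to([.4125,-.307,.0],16.8)"
```

```text
t 9.95 pos [ 4.119e-01 -3.062e-01 -4.000e-04] [ 1.7999e+02 -2.0000e-02  1.6760e+01] q [ -9.  16.  48. 116. -15.  54. -27.] 
 shift units(30mm) [ 0.011  0.03  -0.013] turn units [ 0.001 -0.002 -0.004] F [1.3 0.3 0.7] w 0.0872
```

View pics/s5.png

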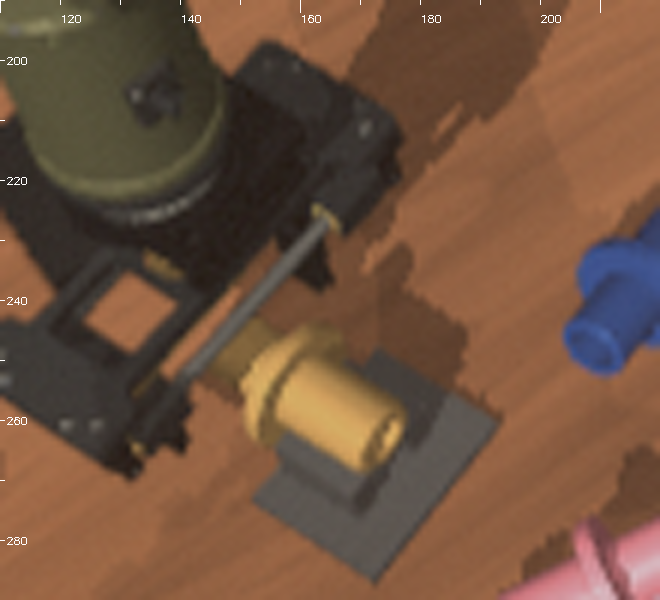

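View pics/w5.png

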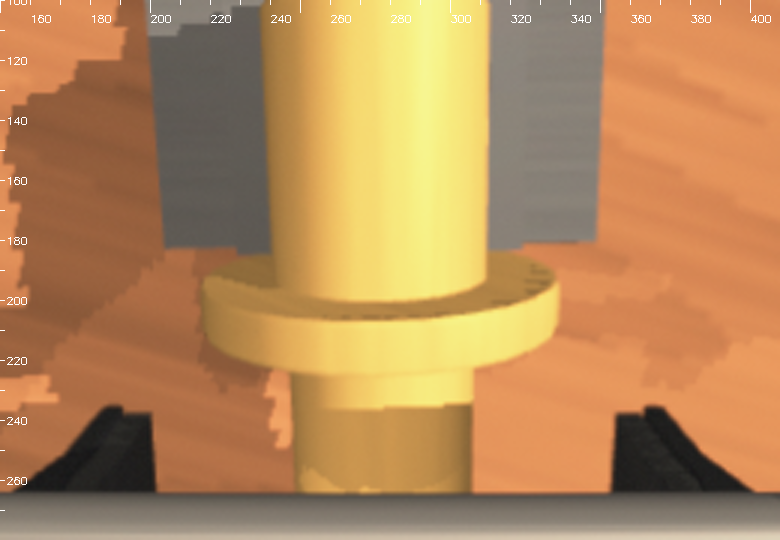

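>>> carry_out(
  force=35,
  plan=[
    {"fingers": 1, "dx": 0, "dy": 0, "dz": 0, "rx": 0, "ry": 0, "rz": 0},
    {"fingers": 1, "dx": 0, "dy": 0, "dz": 0, "rx": 0, "ry": 0, "rz": 0},
    {"fingers": 1, "dx": 0, "dy": 0, "dz": 0, "rx": 0, "ry": 0, "rz": 0},
    {"fingers": 1, "dx": 0, "dy": 0, "dz": 0, "rx": 0, "ry": 0, "rz": 0},
    {"fingers": 1, "dx": 0, "dy": 0, "dz": 0, "rx": 0, "ry": 0, "rz": 0},
    {"fingers": 1, "dx": 0, "dy": 0, "dz": 0, "rx": 0, "ry": 0, "rz": 0},
    {"fingers": 1, "dx": 0, "dy": 0, "dz": 0, "rx": 0, "ry": 0, "rz": 0},
    {"fingers": 1, "dx": 0, "dy": 0, "dz": 0, "rx": 0, "ry": 0, "rz": 0},
    {"fingers": 1, "dx": 0, "dy": 0, "dz": 0, "rx": 0, "ry": 0, "rz": 0},
  ],
)

```text
time_s: 11.08
tool_pos: [0.4117, -0.306, -0.0006]
tool_rot: [-180.0, 0.0, 16.8]
force: [-0.7, 0.2, 0.6]
grip_width: 0.0308
```

>>> carry_out(
  force=60,
  plan=[
    {"fingers": 1, "dx": 0, "dy": 0, "dz": 0, "rx": 0, "ry": 0, "rz": 0},
    {"fingers": 1, "dx": 0, "dy": 0, "dz": 0, "rx": 0, "ry": 0, "rz": 0},
    {"fingers": 1, "dx": 0, "dy": 0, "dz": -0.3, "rx": 0, "ry": 0, "rz": 0},
    {"fingers": 1, "dx": 0, "dy": 0, "dz": -0.6, "rx": 0, "ry": 0, "rz": 0},
    {"fingers": 1, "dx": 0, "dy": 0, "dz": -0.8, "rx": 0, "ry": 0, "rz": 0},
    {"fingers": 1, "dx": 0, "dy": 0, "dz": -0.8, "rx": 0, "ry": 0, "rz": 0},
    {"fingers": 1, "dx": 0, "dy": 0, "dz": -0.8, "rx": 0, "ry": 0, "rz": 0},
    {"fingers": 1, "dx": 0, "dy": 0, "dz": -0.8, "rx": 0, "ry": 0, "rz": 0},
    {"fingers": 1, "dx": 0, "dy": 0, "dz": -0.8, "rx": 0, "ry": 0, "rz": 0},
    {"fingers": 1, "dx": 0, "dy": 0, "dz": -0.8, "rx": 0, "ry": 0, "rz": 0},
    {"fingers": 1, "dx": 0, "dy": 0, "dz": -0.5, "rx": 0, "ry": 0, "rz": 0},
    {"fingers": 1, "dx": 0, "dy": 0, "dz": 0, "rx": 0, "ry": 0, "rz": 0},
  ],
)

```text
time_s: 12.58
tool_pos: [0.4123, -0.3065, 0.1866]
tool_rot: [179.9, -0.1, 16.8]
force: [-1.5, -0.1, -3.0]
grip_width: 0.0303
```

```bash
python3 -c "
from plan import to
from crop import crop
crop('scene',110,170,110,100,'pics/s6.png',6)
crop('wrist',150,60,260,210,'pics/w6.png',3)
to([.4701,.0115,.19],5.2)"
```

```text
t 12.68 pos [ 0.4113 -0.3057  0.1849] [-1.7995e+02  3.0000e-02  1.6760e+01] q [-16.   1.  51. 104.  -1.  75. -38.] 
 shift units(30mm) [ 4.926 -9.559 -0.165] turn units [-0.005  0.004  1.156] F [-0.1 -0.3 -4.4] w 0.0305
```

View pics/s6.png

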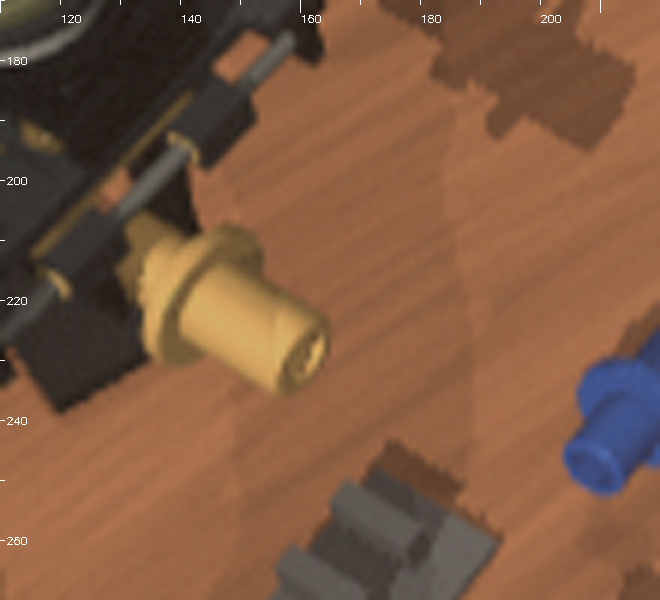

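View pics/w6.png

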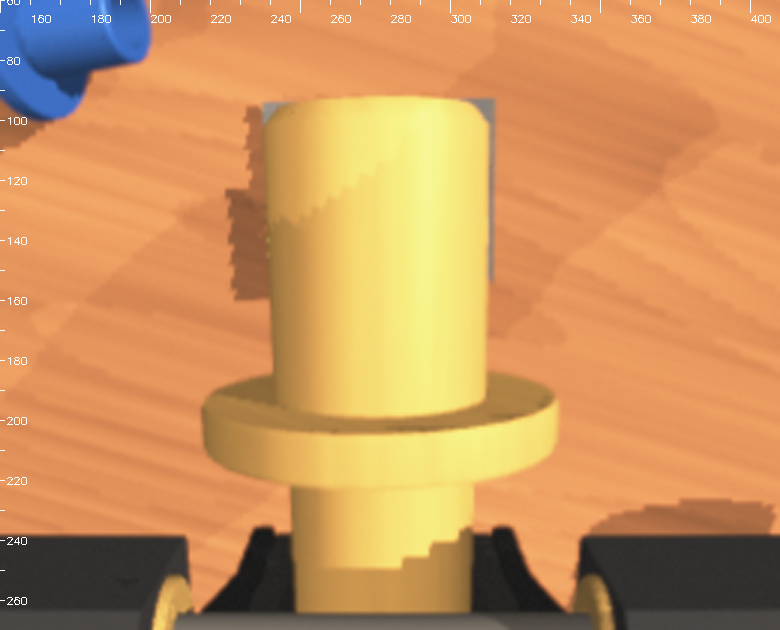

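>>> carry_out(
  plan=[
    {"fingers": 1, "dx": 0.2, "dy": -0.4, "dz": 0, "rx": 0, "ry": 0, "rz": 0},
    {"fingers": 1, "dx": 0.5, "dy": -0.9, "dz": 0, "rx": 0, "ry": 0, "rz": 0},
    {"fingers": 1, "dx": 0.5, "dy": -1, "dz": 0, "rx": 0, "ry": 0, "rz": 0},
    {"fingers": 1, "dx": 0.5, "dy": -1, "dz": 0, "rx": 0, "ry": 0, "rz": 0},
    {"fingers": 1, "dx": 0.5, "dy": -1, "dz": 0, "rx": 0, "ry": 0, "rz": 0},
    {"fingers": 1, "dx": 0.5, "dy": -1, "dz": 0, "rx": 0, "ry": 0, "rz": 0},
    {"fingers": 1, "dx": 0.5, "dy": -1, "dz": 0, "rx": 0, "ry": 0, "rz": 0},
    {"fingers": 1, "dx": 0.5, "dy": -1, "dz": 0, "rx": 0, "ry": 0, "rz": 0.2},
    {"fingers": 1, "dx": 0.5, "dy": -1, "dz": 0, "rx": 0, "ry": 0, "rz": 0.3},
    {"fingers": 1, "dx": 0.5, "dy": -0.8, "dz": 0, "rx": 0, "ry": 0, "rz": 0.4},
    {"fingers": 1, "dx": 0.2, "dy": -0.4, "dz": 0, "rx": 0, "ry": 0, "rz": 0.25},
    {"fingers": 1, "dx": 0, "dy": 0, "dz": 0, "rx": 0, "ry": 0, "rz": 0},
  ],
)

```text
time_s: 14.18
tool_pos: [0.4751, 0.0086, 0.1841]
tool_rot: [180.0, 0.2, 5.4]
force: [0.2, -0.8, -4.0]
grip_width: 0.0304
```

```bash
python3 -c "
from plan import to
from crop import crop
to([.4721,.0117,.118],5.2)
crop('scene',210,140,130,110,'pics/s7.png',6)
crop('wrist',150,0,260,270,'pics/w7.png',2)
crop('top',230,130,100,110,'pics/t7.png',5)
to([.4721,.0117,.118],5.2)"
```

```text
t 14.18 pos [0.4751 0.0086 0.1841] [1.7996e+02 1.6000e-01 5.4100e+00] q [-32.  -4.  27. 108.   2.  76. -90.] 
 shift units(30mm) [-0.083 -0.113  2.202] turn units [0.004 0.016 0.021] F [ 0.2 -0.8 -4. ] w 0.0304
t 14.32 pos [0.4753 0.0066 0.1848] [1.7998e+02 8.0000e-02 5.2200e+00] q [-32.  -4.  27. 108.   2.  76. -90.] 
 shift units(30mm) [-0.087 -0.179  2.228] turn units [0.002 0.008 0.002] F [ 0.1 -0.5 -3. ] w 0.0308
```

View pics/s7.png

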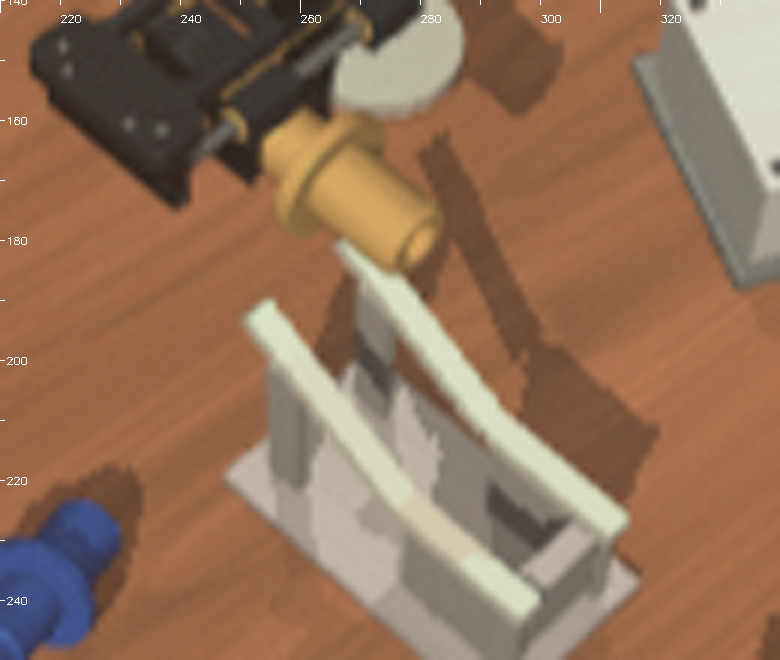

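View pics/w7.png

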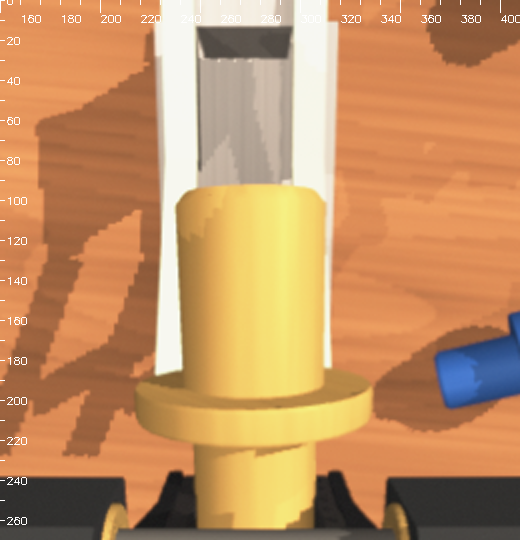

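```bash
python3 - <<'E'
from wr import *
p,r=np.array([.4752,.0072,.1845]),[179.97,.1,5.25]
R=Ro.from_euler("xyz",r,degrees=True)
for uv,z in (((150+156/2,180),.128),((150+331/2,180),.128),((150+200/2,15),.08),((150+291/2,15),.08),((150+180/2,190),.228),((150+325/2,190),.228)):
    P=wback(p,r,uv,z); print(uv,P.round(4),R.inv().apply(P-p).round(4))
E
```

```text
(228.0, 180) [0.4976 0.0492 0.128 ] [ 0.0262 -0.0398  0.0564]
(315.5, 180) [ 0.5042 -0.0231  0.128 ] [0.0262 0.0328 0.0565]
(250.0, 15) [0.6366 0.045  0.08  ] [ 0.1644 -0.0229  0.1042]
(295.5, 15) [0.6403 0.0053 0.08  ] [0.1644 0.017  0.1042]
(240.0, 190) [0.5125 0.0284 0.228 ] [ 0.0391 -0.0177 -0.0436]
(312.5, 190) [ 0.5159 -0.008   0.228 ] [ 0.0391  0.0189 -0.0436]
```

>>> carry_out(
  plan=[
    {"fingers": 1, "dx": -0.085, "dy": -0.15, "dz": 0, "rx": 0, "ry": 0, "rz": 0},
    {"fingers": 1, "dx": 0, "dy": 0, "dz": 0.6, "rx": 0, "ry": 0, "rz": 0},
    {"fingers": 1, "dx": 0, "dy": 0, "dz": 0.6, "rx": 0, "ry": 0, "rz": 0},
    {"fingers": 1, "dx": 0, "dy": 0, "dz": 0.6, "rx": 0, "ry": 0, "rz": 0},
    {"fingers": 1, "dx": 0, "dy": 0, "dz": 0.4, "rx": 0, "ry": 0, "rz": 0},
    {"fingers": 1, "dx": 0, "dy": 0, "dz": 0, "rx": 0, "ry": 0, "rz": 0},
  ],
)

```text
time_s: 15.08
tool_pos: [0.4718, 0.0117, 0.1181]
tool_rot: [180.0, 0.1, 5.3]
force: [-0.2, -0.3, -2.7]
grip_width: 0.0304
```

```bash
python3 -c "
from plan import to
from crop import crop
to([.4721,.0117,.108],5.2)
crop('scene',230,150,100,90,'pics/s8.png',7)
crop('wrist',150,0,260,270,'pics/w8.png',2)
to([.4721,.0117,.108],5.2)"
```

```text
t 15.07 pos [0.4718 0.0117 0.1181] [1.7998e+02 1.4000e-01 5.2600e+00] q [-32.  -1.  27. 114.   1.  68. -90.] 
 shift units(30mm) [0.01  0.002 0.337] turn units [0.002 0.014 0.006] F [-0.2 -0.3 -2.7] w 0.0304
t 15.18 pos [0.4732 0.012  0.1197] [-1.80e+02 -3.00e-02  5.26e+00] q [-32.  -1.  27. 114.   1.  68. -90.] 
 shift units(30mm) [-0.038  0.005  0.39 ] turn units [-0.    -0.003  0.006] F [ 0.7  0.3 -2.6] w 0.0305
```

View pics/s8.png

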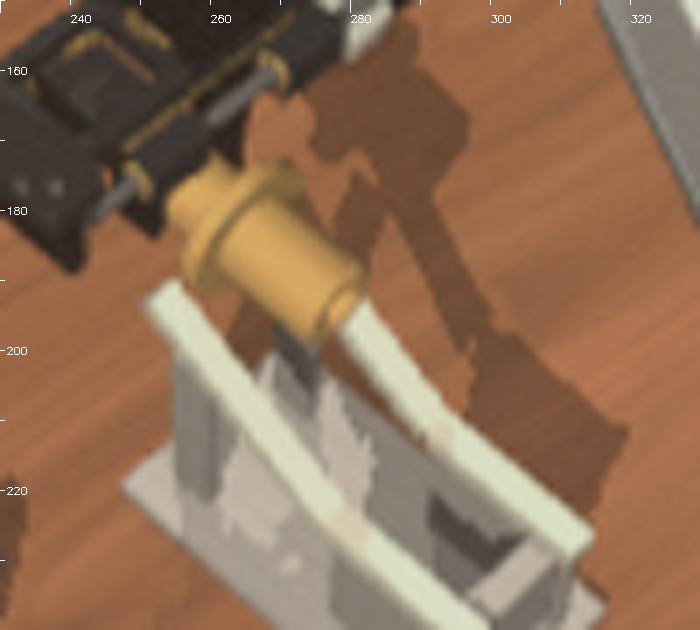

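View pics/w8.png

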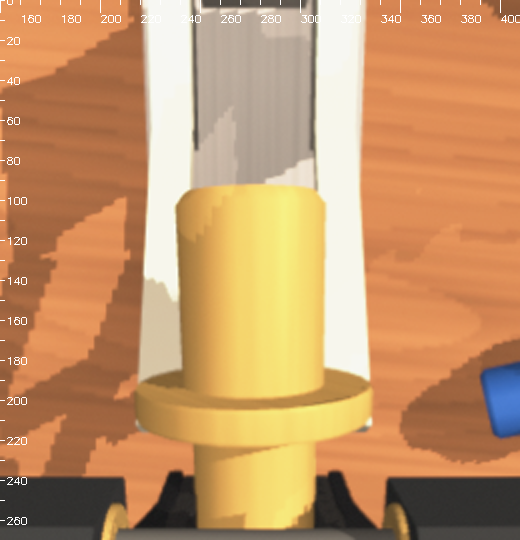

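```bash
python3 - <<'E'
from wr import *
p,r=np.array([.4722,.0118,.1186]),[180,.05,5.26]
R=Ro.from_euler("xyz",r,degrees=True)
for uv,z in (((218,214),.134),((335,214),.134)):
    P=wback(p,r,uv,z); print(uv,P.round(4),R.inv().apply(P-p).round(4))
E
```

```text
(218, 214) [0.487  0.0485 0.134 ] [ 0.0181 -0.0351 -0.0154]
(335, 214) [ 0.4936 -0.0228  0.134 ] [ 0.0181  0.0364 -0.0154]
```

>>> carry_out(
  plan=[
    {"fingers": 1, "dx": 0, "dy": 0, "dz": 0.15, "rx": 0, "ry": 0, "rz": 0},
    {"fingers": 1, "dx": 0, "dy": 0, "dz": 0.15, "rx": 0, "ry": 0, "rz": 0},
    {"fingers": 1, "dx": 0, "dy": 0, "dz": 0.05, "rx": 0, "ry": 0, "rz": 0},
    {"fingers": 1, "dx": 0, "dy": 0, "dz": 0, "rx": 0, "ry": 0, "rz": 0},
  ],
)

```text
time_s: 15.68
tool_pos: [0.4729, 0.012, 0.1089]
tool_rot: [180.0, 0.0, 5.3]
force: [0.0, -0.3, -3.6]
grip_width: 0.0308
```

>>> carry_out(
  plan=[
    {"fingers": 1, "dx": 0, "dy": 0, "dz": 0.05, "rx": 0, "ry": 0, "rz": 0},
    {"fingers": 1, "dx": 0, "dy": 0, "dz": 0, "rx": 0, "ry": 0, "rz": 0},
  ],
)

```text
time_s: 15.92
tool_pos: [0.4729, 0.012, 0.1074]
tool_rot: [-180.0, 0.0, 5.3]
force: [0.9, 0.5, -3.1]
grip_width: 0.0309
```

>>> carry_out(
  plan=[
    {"fingers": 1, "dx": 0, "dy": 0, "dz": 0.04, "rx": 0, "ry": 0, "rz": 0},
    {"fingers": 1, "dx": 0, "dy": 0, "dz": 0, "rx": 0, "ry": 0, "rz": 0},
  ],
)

```text
time_s: 16.18
tool_pos: [0.4729, 0.012, 0.1062]
tool_rot: [-180.0, 0.0, 5.3]
force: [0.6, 0.0, -3.6]
grip_width: 0.0305
```

>>> carry_out(
  plan=[
    {"fingers": 1, "dx": 0, "dy": 0, "dz": 0.04, "rx": 0, "ry": 0, "rz": 0},
    {"fingers": 1, "dx": 0, "dy": 0, "dz": 0, "rx": 0, "ry": 0, "rz": 0},
  ],
)

```text
time_s: 16.42
tool_pos: [0.4729, 0.012, 0.105]
tool_rot: [-180.0, 0.0, 5.3]
force: [-0.2, 0.1, -3.0]
grip_width: 0.0304
```

>>> carry_out(
  plan=[
    {"fingers": 1, "dx": 0, "dy": 0, "dz": 0.05, "rx": 0, "ry": 0, "rz": 0},
    {"fingers": 1, "dx": 0, "dy": 0, "dz": 0, "rx": 0, "ry": 0, "rz": 0},
  ],
)

```text
time_s: 16.68
tool_pos: [0.4732, 0.0119, 0.1036]
tool_rot: [180.0, -0.0, 5.3]
force: [0.3, -0.3, -1.8]
grip_width: 0.0303
```

>>> carry_out(
  plan=[
    {"fingers": 1, "dx": 0, "dy": 0, "dz": 0.05, "rx": 0, "ry": 0, "rz": 0},
    {"fingers": 1, "dx": 0, "dy": 0, "dz": 0, "rx": 0, "ry": 0, "rz": 0},
  ],
)

```text
time_s: 16.92
tool_pos: [0.4737, 0.012, 0.1024]
tool_rot: [180.0, -0.1, 5.3]
force: [0.9, -0.3, -2.0]
grip_width: 0.0306
```

```bash
python3 -c "
from plan import to
from crop import crop
crop('scene',240,155,70,65,'pics/s9.png',9)
to([.4721,.0117,.108],5.2)"
```

```text
t 16.98 pos [0.4736 0.0119 0.1024] [ 1.80e+02 -9.00e-02  5.26e+00] q [-32.  -0.  27. 115.   0.  65. -89.] 
 shift units(30mm) [-0.051  0.003 -0.187] turn units [ 0.    -0.009  0.006] F [ 1.2 -0.  -1.1] w 0.0308
```

View pics/s9.png

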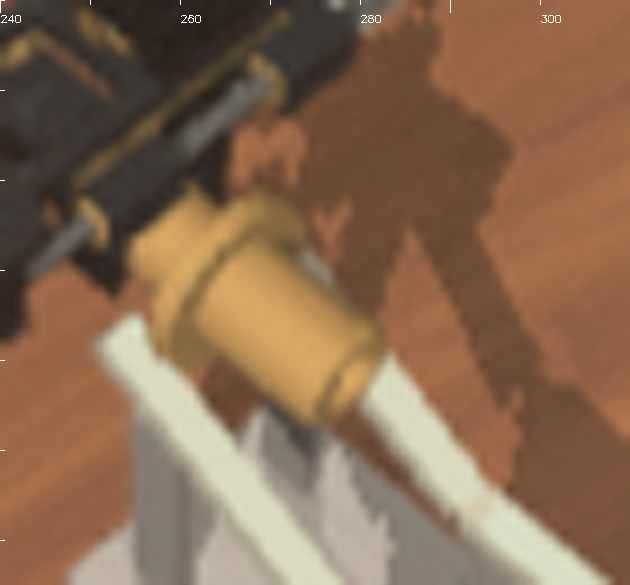

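Wrist load fell from 3.4 to about 1.5 N with a small +x push, so the flange is resting on both rails. Releasing.

>>> carry_out(
  plan=[
    {"fingers": -1, "dx": 0, "dy": 0, "dz": 0, "rx": 0, "ry": 0, "rz": 0},
    {"fingers": -1, "dx": 0, "dy": 0, "dz": 0, "rx": 0, "ry": 0, "rz": 0},
    {"fingers": -1, "dx": 0, "dy": 0, "dz": 0, "rx": 0, "ry": 0, "rz": 0},
    {"fingers": -1, "dx": 0, "dy": 0, "dz": 0, "rx": 0, "ry": 0, "rz": 0},
    {"fingers": -1, "dx": 0, "dy": 0, "dz": 0, "rx": 0, "ry": 0, "rz": 0},
    {"fingers": -1, "dx": 0, "dy": 0, "dz": 0, "rx": 0, "ry": 0, "rz": 0},
    {"fingers": -1, "dx": 0, "dy": 0, "dz": 0, "rx": 0, "ry": 0, "rz": 0},
    {"fingers": -1, "dx": 0, "dy": 0, "dz": 0, "rx": 0, "ry": 0, "rz": 0},
  ],
)

```text
time_s: 17.98
tool_pos: [0.4729, 0.012, 0.1021]
tool_rot: [-180.0, -0.0, 5.3]
force: [0.0, 0.2, 0.2]
grip_width: 0.0867
```

```bash
python3 -c "
from plan import to
from crop import crop
crop('scene',220,140,120,110,'pics/s10.png',6)
to([.4721,.0117,.108],5.2)"
```

```text
t 18.02 pos [0.4729 0.012  0.1021] [-180.     -0.      5.26] q [-32.  -0.  27. 115.   0.  65. -89.] 
 shift units(30mm) [-0.028  0.007 -0.198] turn units [-0.    -0.     0.006] F [-0.4 -0.2  0.5] w 0.0869
```

View pics/s10.png

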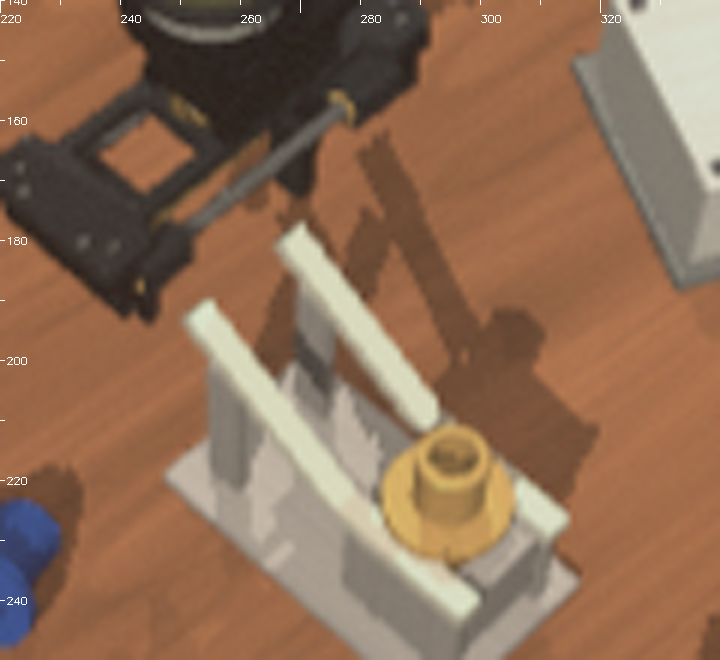

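It worked: the scene view shows the sleeve hanging head-up at the foot, with its head at about (295,216) and the flange on both rails. Next I'll rise and look from above.

>>> carry_out(
  plan=[
    {"fingers": -1, "dx": 0, "dy": 0, "dz": -0.8, "rx": 0, "ry": 0, "rz": 0},
    {"fingers": -1, "dx": 0, "dy": 0, "dz": -1, "rx": 0, "ry": 0, "rz": 0},
    {"fingers": -1, "dx": 0.9, "dy": 0, "dz": -0.5, "rx": 0, "ry": 0, "rz": 0},
    {"fingers": -1, "dx": 1, "dy": 0, "dz": 0, "rx": 0, "ry": 0, "rz": 0},
    {"fingers": -1, "dx": 1, "dy": 0, "dz": 0, "rx": 0, "ry": 0, "rz": 0},
    {"fingers": -1, "dx": 0, "dy": 0, "dz": 0, "rx": 0, "ry": 0, "rz": 0},
    {"fingers": -1, "dx": 0, "dy": 0, "dz": 0, "rx": 0, "ry": 0, "rz": 0},
  ],
)

```text
time_s: 18.9
tool_pos: [0.5589, 0.0197, 0.1707]
tool_rot: [180.0, 0.1, 5.3]
force: [-0.4, 0.1, -0.8]
grip_width: 0.0872
```

```bash
python3 -c "
from plan import to
from crop import crop
to([.6195,.0251,.14],5.2)
crop('wrist',210,100,130,130,'pics/w11.png',6)
to([.6195,.0251,.14],5.2)
crop('top',235,145,80,95,'pics/t11.png',6)
crop('scene',260,190,70,60,'pics/s11.png',10)"
```

```text
t 18.9 pos [0.5589 0.0197 0.1707] [1.7999e+02 7.0000e-02 5.2500e+00] q [-31.   8.  29.  99.  -4.  74. -86.] 
 shift units(30mm) [2.029 0.006 1.021] turn units [0.001 0.007 0.005] F [-0.4  0.1 -0.8] w 0.0872
t 18.95 pos [0.5588 0.0197 0.1709] [-1.7999e+02  5.0000e-02  5.2500e+00] q [-31.   8.  29.  99.  -4.  74. -86.] 
 shift units(30mm) [2.032 0.008 1.028] turn units [-0.001  0.005  0.005] F [-0.4 -0.3 -0.7] w 0.0872
```

View pics/w11.png

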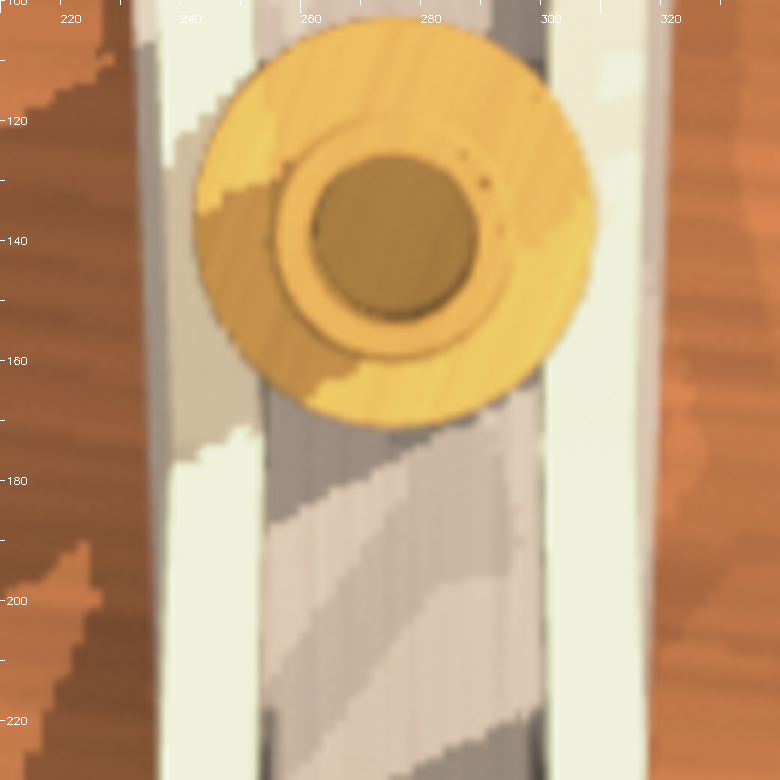

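View pics/s11.png

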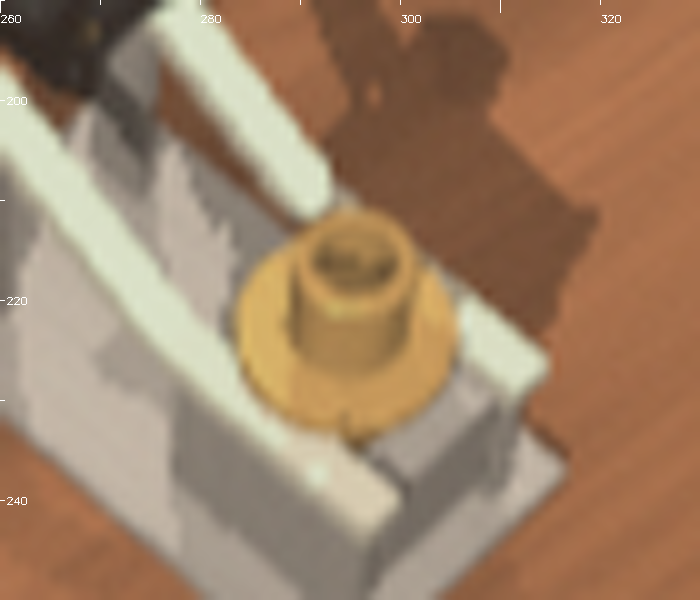

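```bash
python3 - <<'E'
from wr import *
from cal import back
p,r=np.array([.5588,.0197,.1708]),[180,.06,5.25]
for uv,z in (((275.8,139.8),.124),((275.8,136.9),.088),((242.2,136.9),.088),((309.5,136.9),.088)):
    print(wback(p,r,uv,z).round(4))
print(back("scene",(260+352/10,190+262/10),.124))
E
```

```text
[0.6179 0.0252 0.124 ]
[0.6186 0.0254 0.088 ]
[0.6159 0.055  0.088 ]
[ 0.6214 -0.0043  0.088 ]
[0.61799837 0.02636205 0.124     ]
```

>>> carry_out(
  plan=[
    {"fingers": -1, "dx": 1, "dy": 0, "dz": 0, "rx": 0, "ry": 0, "rz": 0},
    {"fingers": -1, "dx": 0.98, "dy": 0, "dz": 0, "rx": 0, "ry": 0, "rz": 0},
    {"fingers": -1, "dx": 0, "dy": 0, "dz": 0, "rx": 0, "ry": 0, "rz": -1},
    {"fingers": -1, "dx": 0, "dy": 0, "dz": 0, "rx": 0, "ry": 0, "rz": -1},
    {"fingers": -1, "dx": 0, "dy": 0, "dz": 0, "rx": 0, "ry": 0, "rz": -1},
    {"fingers": -1, "dx": 0, "dy": 0, "dz": 0.5, "rx": 0, "ry": 0, "rz": 0},
    {"fingers": -1, "dx": 0, "dy": 0, "dz": 0, "rx": 0, "ry": 0, "rz": 0},
    {"fingers": -1, "dx": 0, "dy": 0, "dz": 0, "rx": 0, "ry": 0, "rz": 0},
  ],
)

```text
time_s: 20.05
tool_pos: [0.6184, 0.0254, 0.1558]
tool_rot: [-180.0, 0.0, 35.2]
force: [-0.2, 0.1, 0.2]
grip_width: 0.0869
```

```bash
python3 -c "
from plan import to
to([.618,.0253,.063],35)"
```

```text
t 20.05 pos [0.6184 0.0254 0.1558] [-1.7999e+02  2.0000e-02  3.5170e+01] q [-26.  16.  25.  91.  -7.  74. -54.] 
 shift units(30mm) [-0.011 -0.005  3.093] turn units [-0.001  0.002  0.017] F [-0.2  0.1  0.2] w 0.0869
```

>>> carry_out(
  plan=[
    {"fingers": -1, "dx": 0, "dy": 0, "dz": 0.6, "rx": 0, "ry": 0, "rz": 0},
    {"fingers": -1, "dx": 0, "dy": 0, "dz": 0.6, "rx": 0, "ry": 0, "rz": 0},
    {"fingers": -1, "dx": 0, "dy": 0, "dz": 0.6, "rx": 0, "ry": 0, "rz": 0},
    {"fingers": -1, "dx": 0, "dy": 0, "dz": 0.6, "rx": 0, "ry": 0, "rz": 0},
    {"fingers": -1, "dx": 0, "dy": 0, "dz": 0.4, "rx": 0, "ry": 0, "rz": 0},
    {"fingers": -1, "dx": 0, "dy": 0, "dz": 0.29, "rx": 0, "ry": 0, "rz": 0},
    {"fingers": -1, "dx": 0, "dy": 0, "dz": 0, "rx": 0, "ry": 0, "rz": 0},
  ],
)

```text
time_s: 20.92
tool_pos: [0.6184, 0.0253, 0.0628]
tool_rot: [-180.0, 0.0, 35.3]
force: [0.4, 0.6, 0.3]
grip_width: 0.0866
```

```bash
python3 -c "
from plan import to
from crop import crop
crop('scene',230,160,110,100,'pics/s12.png',7)
crop('wrist',170,130,200,150,'pics/w12.png',4)
to([.618,.0253,.063],35)"
```

```text
t 21.02 pos [0.6192 0.0254 0.0639] [ 1.7997e+02 -5.0000e-02  3.5260e+01] q [-25.  21.  24.  97.  -9.  64. -52.] 
 shift units(30mm) [-0.035 -0.02   0.03 ] turn units [ 0.003 -0.005  0.026] F [ 0.2 -0.3  1.1] w 0.0871
```

View pics/s12.png

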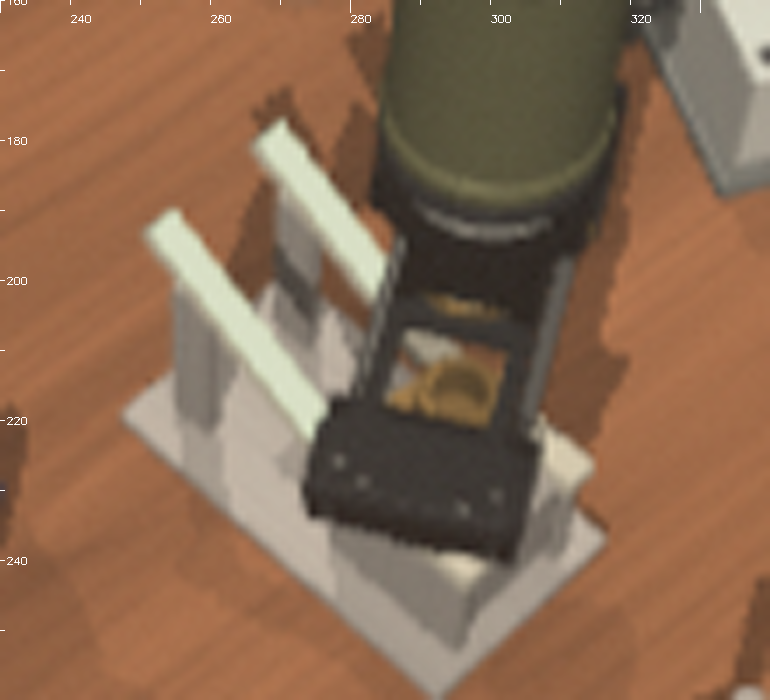

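View pics/w12.png

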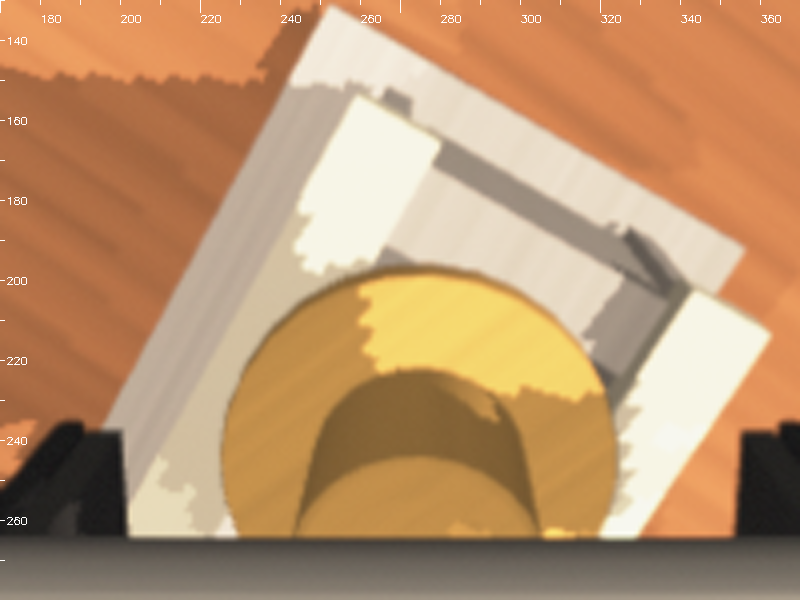

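>>> carry_out(
  force=45,
  plan=[
    {"fingers": 1, "dx": 0, "dy": 0, "dz": 0, "rx": 0, "ry": 0, "rz": 0},
    {"fingers": 1, "dx": 0, "dy": 0, "dz": 0, "rx": 0, "ry": 0, "rz": 0},
    {"fingers": 1, "dx": 0, "dy": 0, "dz": 0, "rx": 0, "ry": 0, "rz": 0},
    {"fingers": 1, "dx": 0, "dy": 0, "dz": 0, "rx": 0, "ry": 0, "rz": 0},
    {"fingers": 1, "dx": 0, "dy": 0, "dz": 0, "rx": 0, "ry": 0, "rz": 0},
    {"fingers": 1, "dx": 0, "dy": 0, "dz": 0, "rx": 0, "ry": 0, "rz": 0},
    {"fingers": 1, "dx": 0, "dy": 0, "dz": 0, "rx": 0, "ry": 0, "rz": 0},
    {"fingers": 1, "dx": 0, "dy": 0, "dz": 0, "rx": 0, "ry": 0, "rz": 0},
    {"fingers": 1, "dx": 0, "dy": 0, "dz": 0, "rx": 0, "ry": 0, "rz": 0},
  ],
)

```text
time_s: 22.15
tool_pos: [0.6186, 0.0256, 0.0633]
tool_rot: [-180.0, -0.0, 35.3]
force: [-0.1, 0.3, 0.6]
grip_width: 0.0309
```

>>> carry_out(
  plan=[
    {"fingers": 1, "dx": 0, "dy": 0, "dz": -0.4, "rx": 0, "ry": 0, "rz": 0},
    {"fingers": 1, "dx": 0, "dy": 0, "dz": -0.8, "rx": 0, "ry": 0, "rz": 0},
    {"fingers": 1, "dx": 0, "dy": 0, "dz": -0.8, "rx": 0, "ry": 0, "rz": 0},
    {"fingers": 1, "dx": 0, "dy": 0, "dz": -0.8, "rx": 0, "ry": 0, "rz": 0},
    {"fingers": 1, "dx": 0, "dy": 0, "dz": -0.3, "rx": 0, "ry": 0, "rz": 0},
    {"fingers": 1, "dx": 0, "dy": 0, "dz": 0, "rx": 0, "ry": 0, "rz": 0},
  ],
)

```text
time_s: 22.9
tool_pos: [0.6189, 0.0253, 0.1567]
tool_rot: [180.0, -0.0, 35.3]
force: [-0.7, -0.3, -3.7]
grip_width: 0.031
```

```bash
python3 -c "
from plan import to
from crop import crop
crop('scene',230,130,110,100,'pics/s13.png',7)
to([.477,.295,.155],35.2)"
```

```text
t 22.95 pos [0.6183 0.0254 0.1558] [-1.7997e+02  4.0000e-02  3.5260e+01] q [-26.  16.  25.  91.  -7.  74. -54.] 
 shift units(30mm) [  1.343 -10.057   0.029] turn units [-0.003  0.004  0.006] F [-0.  -0.4 -3.8] w 0.0311
```

View pics/s13.png

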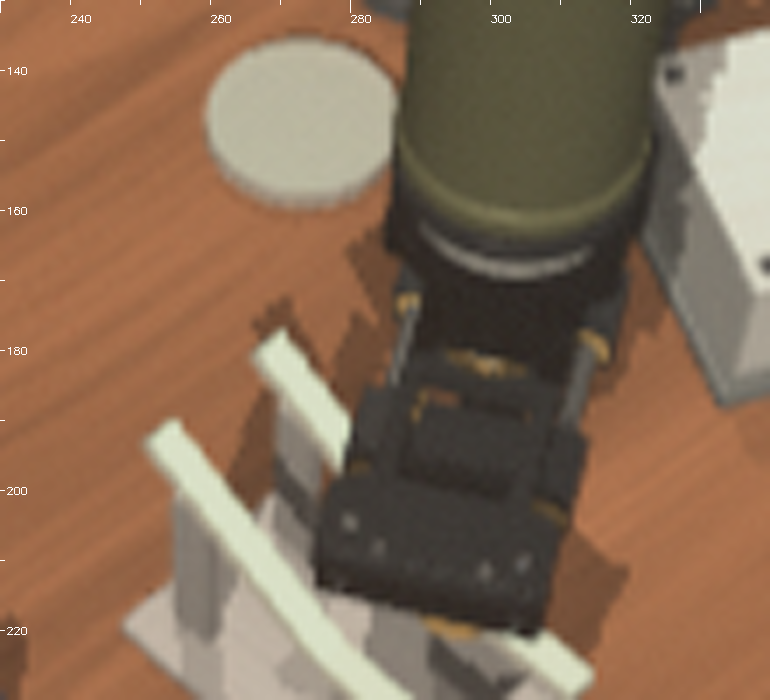

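Held (3.7 N load). Moving to just short of the bore.

>>> carry_out(
  plan=[
    {"fingers": 1, "dx": 0.1, "dy": -0.5, "dz": 0, "rx": 0, "ry": 0, "rz": 0},
    {"fingers": 1, "dx": 0.1, "dy": -0.9, "dz": 0, "rx": 0, "ry": 0, "rz": 0},
    {"fingers": 1, "dx": 0.1, "dy": -1, "dz": 0, "rx": 0, "ry": 0, "rz": 0},
    {"fingers": 1, "dx": 0.15, "dy": -1, "dz": 0, "rx": 0, "ry": 0, "rz": 0},
    {"fingers": 1, "dx": 0.15, "dy": -1, "dz": 0, "rx": 0, "ry": 0, "rz": 0},
    {"fingers": 1, "dx": 0.15, "dy": -1, "dz": 0, "rx": 0, "ry": 0, "rz": 0},
    {"fingers": 1, "dx": 0.15, "dy": -1, "dz": 0, "rx": 0, "ry": 0, "rz": 0},
    {"fingers": 1, "dx": 0.15, "dy": -1, "dz": 0, "rx": 0, "ry": 0, "rz": 0},
    {"fingers": 1, "dx": 0.15, "dy": -1, "dz": 0, "rx": 0, "ry": 0, "rz": 0},
    {"fingers": 1, "dx": 0.14, "dy": -1, "dz": 0, "rx": 0, "ry": 0, "rz": 0},
    {"fingers": 1, "dx": 0, "dy": -0.65, "dz": 0, "rx": 0, "ry": 0, "rz": 0},
    {"fingers": 1, "dx": 0, "dy": 0, "dz": 0, "rx": 0, "ry": 0, "rz": 0},
  ],
)

```text
time_s: 24.45
tool_pos: [0.4757, 0.2964, 0.1558]
tool_rot: [-180.0, 0.1, 35.5]
force: [0.6, -0.7, -2.2]
grip_width: 0.0313
```

>>> carry_out(
  plan=[
    {"fingers": 1, "dx": 0, "dy": 0, "dz": 0, "rx": 0, "ry": 0, "rz": 0},
    {"fingers": 1, "dx": 0, "dy": 0, "dz": 0, "rx": 0, "ry": 0, "rz": 0},
  ],
)

```text
time_s: 24.7
tool_pos: [0.4784, 0.2932, 0.1564]
tool_rot: [180.0, -0.0, 35.1]
force: [0.2, -0.9, -3.7]
grip_width: 0.0309
```

```bash
python3 -c "
from plan import to
from crop import crop
to([.5264,.3293,.13],35.2)
crop('wrist',150,20,250,250,'pics/w14.png',3)
to([.5264,.3293,.13],35.2)
crop('scene',295,100,100,90,'pics/s14.png',7)"
```

```text
t 24.7 pos [0.4784 0.2932 0.1564] [179.96  -0.    35.12] q [-47.   9.  14.  99.  -2.  73. -87.] 
 shift units(30mm) [ 2.001 -0.063  0.88 ] turn units [ 0.004 -0.    -0.008] F [ 0.2 -0.9 -3.7] w 0.0309
t 24.75 pos [0.4783 0.2934 0.1564] [179.97  -0.    35.13] q [-47.   9.  14.  99.  -2.  73. -87.] 
 shift units(30mm) [ 2.    -0.056  0.88 ] turn units [ 0.003 -0.    -0.007] F [-0.4 -0.7 -3.3] w 0.0309
```

View pics/w14.png

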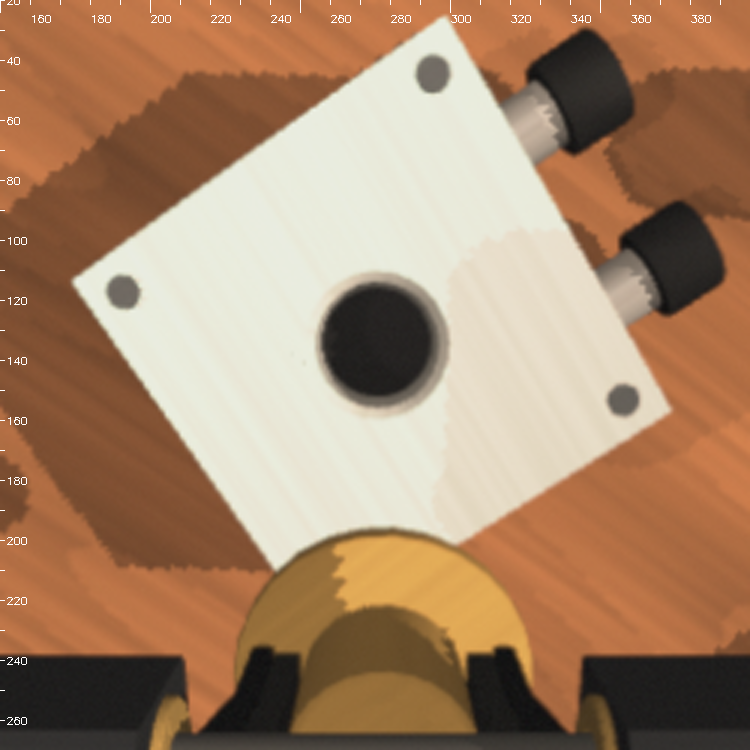

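View pics/s14.png

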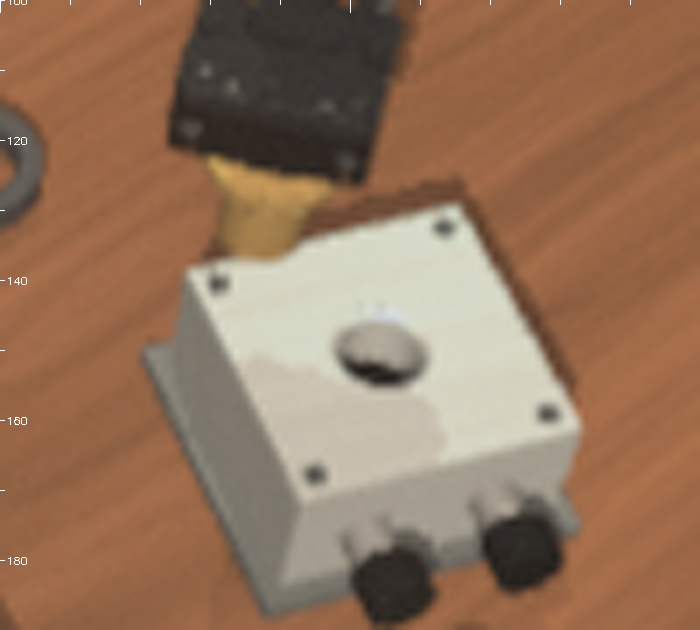

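```bash
python3 - <<'E'
from wr import *
p,r=np.array([.4783,.2933,.1564]),[179.97,0,35.12]
R=Ro.from_euler("xyz",r,degrees=True)
f=lambda x,y:(150+x/3,20+y/3)
C=[wback(p,r,f(*q),.07) for q in ((448,15),(72,282),(671,408))]
print("corner sides",np.linalg.norm(C[0]-C[1]),np.linalg.norm(C[0]-C[2]),"centre",((C[1]+C[2])/2).round(4))
for n,q,z in (("bore",(383,343.5),.07),("bl",(317,343),.07),("br",(449,343),.07),("flL",(235,660),.1564+.0247),("flR",(532,660),.1564+.0247),("flfront",(383.5,528),.1564+.0247)):
    P=wback(p,r,f(*q),z); print(n,P.round(4),R.inv().apply(P-p).round(4))
E
```

```text
corner sides 0.13072636449741154 0.1287045205764687 centre [0.5284 0.3292 0.07  ]
bore [0.5299 0.3278 0.07  ] [0.0621 0.0014 0.0864]
bl [0.5187 0.344  0.07  ] [ 0.0622 -0.0183  0.0864]
br [0.5414 0.3118 0.07  ] [0.0623 0.0211 0.0864]
flL [0.4661 0.3189 0.1811] [ 0.0047 -0.0279 -0.0247]
flR [0.4999 0.2708 0.1811] [ 0.0048  0.0308 -0.0247]
flfront [0.5049 0.3103 0.1811] [ 0.0315  0.0014 -0.0247]
```

>>> carry_out(
  plan=[
    {"fingers": 1, "dx": 0.5, "dy": -0.02, "dz": 0, "rx": 0, "ry": 0, "rz": 0},
    {"fingers": 1, "dx": 0.9, "dy": 0, "dz": 0, "rx": 0, "ry": 0, "rz": 0},
    {"fingers": 1, "dx": 0.61, "dy": 0, "dz": 0, "rx": 0, "ry": 0, "rz": 0},
    {"fingers": 1, "dx": 0, "dy": 0, "dz": 0.6, "rx": 0, "ry": 0, "rz": 0},
    {"fingers": 1, "dx": 0, "dy": 0, "dz": 0.6, "rx": 0, "ry": 0, "rz": 0},
    {"fingers": 1, "dx": 0, "dy": 0, "dz": 0.4, "rx": 0, "ry": 0, "rz": 0},
    {"fingers": 1, "dx": 0, "dy": 0, "dz": 0, "rx": 0, "ry": 0, "rz": 0},
    {"fingers": 1, "dx": 0, "dy": 0, "dz": 0, "rx": 0, "ry": 0, "rz": 0},
  ],
)

```text
time_s: 25.8
tool_pos: [0.5266, 0.3302, 0.1089]
tool_rot: [-180.0, -0.1, 35.3]
force: [0.1, -0.4, -2.0]
grip_width: 0.0309
```

```bash
python3 -c "
from plan import to
from crop import crop
to([.5276,.3283,.0533],35.2)
crop('scene',305,110,80,80,'pics/s15.png',8)
crop('wrist',150,20,250,250,'pics/w15.png',3)"
```

```text
t 25.8 pos [0.5266 0.3302 0.1089] [-1.800e+02 -6.000e-02  3.526e+01] q [-46.  18.  14.  94.  -5.  69. -86.] 
 shift units(30mm) [-0.012  0.072  1.855] turn units [-0.    -0.006  0.006] F [ 0.1 -0.4 -2. ] w 0.0309
```

View pics/s15.png

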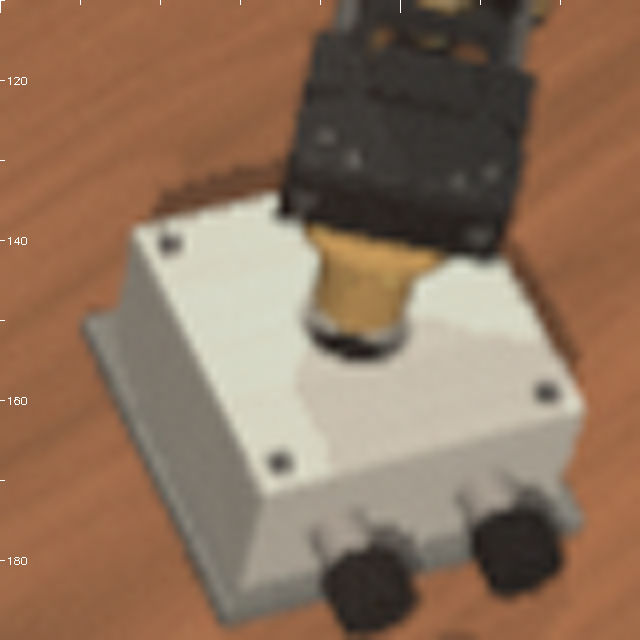

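View pics/w15.png

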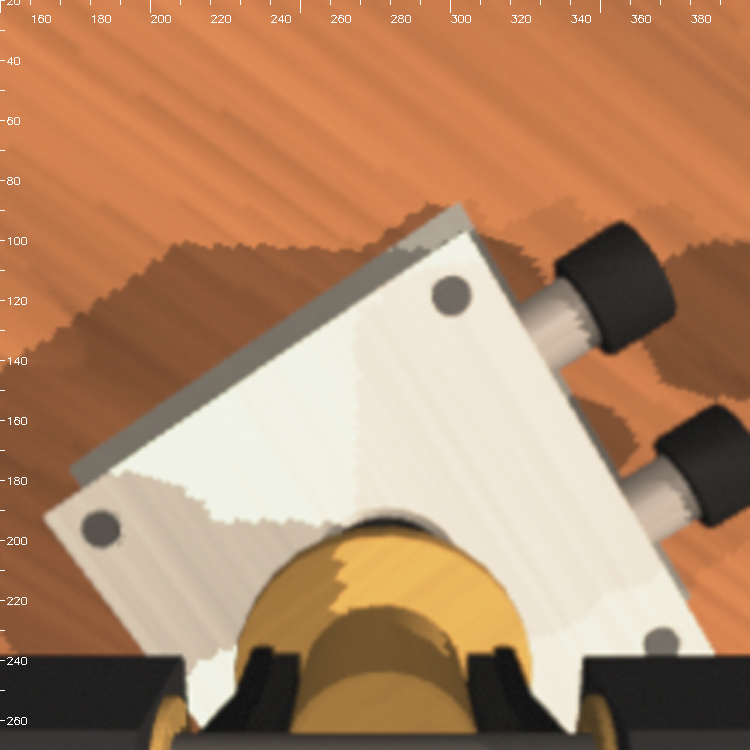

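```bash
python3 - <<'E'
from wr import *
p,r=np.array([.5266,.3302,.1089]),[180,-.06,35.26]
R=Ro.from_euler("xyz",r,degrees=True)
f=lambda x,y:(150+x/3,20+y/3)
for n,q,z in (("front",(387,508),.07),("flfront",(383.5,528),.1089+.0247),("c1",(468,230),.07),("c2",(43,517),.07)):
    P=wback(p,r,f(*q),z); print(n,P.round(4),R.inv().apply(P-p).round(4))
E
python3 -c "
from plan import to
to([.5276,.3283,.0533],35.2)
import cv2;im=cv2.imread('pics/w15.png');cv2.imwrite('pics/w15c.png',cv2.resize(im[480:680,220:560],None,fx=2.3,fy=2.3))"
```

```text
front [0.546  0.3409 0.07  ] [0.022  0.0025 0.0389]
flfront [0.5532 0.3472 0.1336] [ 0.0315  0.0014 -0.0247]
c1 [0.6132 0.3646 0.07  ] [0.0905 0.0219 0.039 ]
c2 [0.4922 0.413  0.07  ] [ 0.0196 -0.0875  0.0389]
t 25.9 pos [0.5269 0.3305 0.1094] [-1.7999e+02 -1.1000e-01  3.5260e+01] q [-46.  18.  14.  94.  -5.  69. -86.] 
 shift units(30mm) [-0.025  0.073  1.87 ] turn units [-0.001 -0.011  0.006] F [-0.8 -0.2 -3.4] w 0.0309
```

View pics/w15c.png

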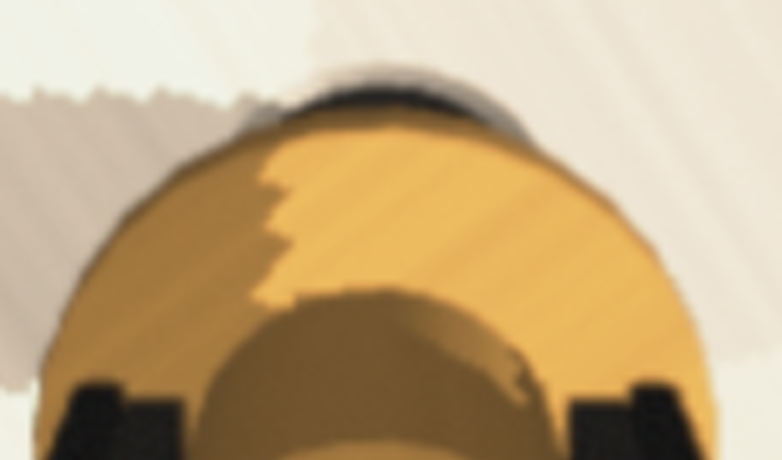

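>>> carry_out(
  plan=[
    {"fingers": 1, "dx": -0.037, "dy": 0.04, "dz": 0, "rx": 0, "ry": 0, "rz": 0},
    {"fingers": 1, "dx": 0, "dy": 0, "dz": 0.15, "rx": 0, "ry": 0, "rz": 0},
    {"fingers": 1, "dx": 0, "dy": 0, "dz": 0.15, "rx": 0, "ry": 0, "rz": 0},
    {"fingers": 1, "dx": 0, "dy": 0, "dz": 0.1, "rx": 0, "ry": 0, "rz": 0},
    {"fingers": 1, "dx": 0, "dy": 0, "dz": 0, "rx": 0, "ry": 0, "rz": 0},
  ],
)

```text
time_s: 26.52
tool_pos: [0.5264, 0.3289, 0.0965]
tool_rot: [-180.0, -0.1, 35.3]
force: [0.6, 0.5, -2.3]
grip_width: 0.031
```

>>> carry_out(
  plan=[
    {"fingers": 1, "dx": 0, "dy": 0, "dz": 0.1, "rx": 0, "ry": 0, "rz": 0},
    {"fingers": 1, "dx": 0, "dy": 0, "dz": 0, "rx": 0, "ry": 0, "rz": 0},
  ],
)

```text
time_s: 26.78
tool_pos: [0.5264, 0.3289, 0.0932]
tool_rot: [-180.0, -0.1, 35.3]
force: [1.6, 2.4, -2.4]
grip_width: 0.0309
```

>>> carry_out(
  plan=[
    {"fingers": 1, "dx": 0.02, "dy": 0, "dz": 0.1, "rx": 0, "ry": 0, "rz": 0},
    {"fingers": 1, "dx": 0, "dy": 0, "dz": 0, "rx": 0, "ry": 0, "rz": 0},
  ],
)

```text
time_s: 27.02
tool_pos: [0.5264, 0.3289, 0.0899]
tool_rot: [-180.0, 0.0, 35.3]
force: [0.4, 2.1, -4.2]
grip_width: 0.0309
```

>>> carry_out(
  plan=[
    {"fingers": 1, "dx": 0, "dy": 0, "dz": 0.15, "rx": 0, "ry": 0, "rz": 0},
    {"fingers": 1, "dx": 0, "dy": 0, "dz": 0, "rx": 0, "ry": 0, "rz": 0},
  ],
)

```text
time_s: 27.28
tool_pos: [0.5264, 0.3289, 0.0853]
tool_rot: [-180.0, 0.0, 35.3]
force: [2.2, 1.7, -4.7]
grip_width: 0.031
```

>>> carry_out(
  plan=[
    {"fingers": 1, "dx": 0.02, "dy": 0, "dz": 0.2, "rx": 0, "ry": 0, "rz": 0},
    {"fingers": 1, "dx": 0, "dy": 0, "dz": 0.15, "rx": 0, "ry": 0, "rz": 0},
    {"fingers": 1, "dx": 0, "dy": 0, "dz": 0, "rx": 0, "ry": 0, "rz": 0},
  ],
)

```text
time_s: 27.65
tool_pos: [0.5268, 0.329, 0.0746]
tool_rot: [-180.0, 0.1, 35.3]
force: [1.5, 1.2, -4.5]
grip_width: 0.0308
```

>>> carry_out(
  plan=[
    {"fingers": 1, "dx": 0, "dy": 0, "dz": 0.15, "rx": 0, "ry": 0, "rz": 0},
    {"fingers": 1, "dx": 0, "dy": 0, "dz": 0.1, "rx": 0, "ry": 0, "rz": 0},
    {"fingers": 1, "dx": 0, "dy": 0, "dz": 0, "rx": 0, "ry": 0, "rz": 0},
  ],
)

```text
time_s: 28.02
tool_pos: [0.5274, 0.3293, 0.0687]
tool_rot: [-180.0, -0.0, 35.3]
force: [-0.2, 1.0, 1.6]
grip_width: 0.0311
```

Ring contact came at TCP z≈0.069, as predicted. Pressing home.

>>> carry_out(
  force=60,
  plan=[
    {"fingers": 1, "dx": 0, "dy": 0, "dz": 0, "rx": 0, "ry": 0, "rz": 0},
    {"fingers": 1, "dx": 0, "dy": 0, "dz": 0.1, "rx": 0, "ry": 0, "rz": 0},
    {"fingers": 1, "dx": 0, "dy": 0, "dz": 0.1, "rx": 0, "ry": 0, "rz": 0},
    {"fingers": 1, "dx": 0, "dy": 0, "dz": 0.1, "rx": 0, "ry": 0, "rz": 0},
    {"fingers": 1, "dx": 0, "dy": 0, "dz": 0, "rx": 0, "ry": 0, "rz": 0},
  ],
)

```text
time_s: 28.65
tool_pos: [0.5275, 0.3294, 0.0598]
tool_rot: [-180.0, -0.1, 35.3]
force: [-0.9, -0.5, 4.3]
grip_width: 0.031
```

>>> carry_out(
  plan=[
    {"fingers": 1, "dx": 0, "dy": 0, "dz": 0.08, "rx": 0, "ry": 0, "rz": 0},
    {"fingers": 1, "dx": 0, "dy": 0, "dz": 0.08, "rx": 0, "ry": 0, "rz": 0},
    {"fingers": 1, "dx": 0, "dy": 0, "dz": 0, "rx": 0, "ry": 0, "rz": 0},
  ],
)

```text
time_s: 29.02
tool_pos: [0.5275, 0.3294, 0.0549]
tool_rot: [-180.0, -0.1, 35.3]
force: [-1.1, 0.4, 5.6]
grip_width: 0.0311
```

>>> carry_out(
  plan=[
    {"fingers": 1, "dx": 0, "dy": 0, "dz": 0.05, "rx": 0, "ry": 0, "rz": 0},
    {"fingers": 1, "dx": 0, "dy": 0, "dz": 0, "rx": 0, "ry": 0, "rz": 0},
  ],
)

```text
time_s: 29.28
tool_pos: [0.5275, 0.3294, 0.0535]
tool_rot: [-180.0, -0.1, 35.3]
force: [-1.9, -0.9, 5.5]
grip_width: 0.0311
```

>>> carry_out(
  plan=[
    {"fingers": 1, "dx": 0, "dy": 0, "dz": 0.04, "rx": 0, "ry": 0, "rz": 0},
    {"fingers": 1, "dx": 0, "dy": 0, "dz": 0, "rx": 0, "ry": 0, "rz": 0},
  ],
)

```text
time_s: 29.52
tool_pos: [0.5276, 0.3294, 0.0534]
tool_rot: [-180.0, -0.1, 35.3]
force: [-2.7, -1.4, 10.4]
grip_width: 0.0309
```

>>> carry_out(
  plan=[
    {"fingers": 1, "dx": 0, "dy": 0, "dz": 0.05, "rx": 0, "ry": 0, "rz": 0},
    {"fingers": 1, "dx": 0, "dy": 0, "dz": 0, "rx": 0, "ry": 0, "rz": 0},
  ],
)

```text
time_s: 29.78
tool_pos: [0.5276, 0.3295, 0.0533]
tool_rot: [-180.0, -0.1, 35.3]
force: [-5.7, -1.8, 17.8]
grip_width: 0.0309
```

```bash
python3 -c "
from plan import to
from crop import crop
to([.5275,.3294,.0533],35.2)
crop('scene',305,110,80,80,'pics/s16.png',8)"
```

```text
t 29.77 pos [0.5276 0.3295 0.0533] [-1.7997e+02 -9.0000e-02  3.5260e+01] q [-46.  21.  14.  97.  -5.  63. -85.] 
 shift units(30mm) [-0.004  0.     0.   ] turn units [-0.003 -0.009  0.006] F [-5.7 -1.8 17.8] w 0.0309
```

View pics/s16.png

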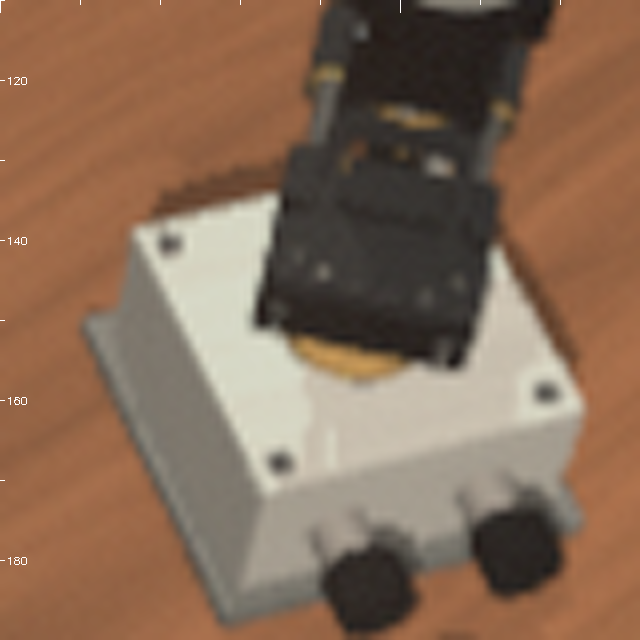

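The flange hit a hard stop at TCP z=0.0533, the predicted height. I'll ease the push, let go and rise.

>>> carry_out(
  plan=[
    {"fingers": 1, "dx": 0, "dy": 0, "dz": -0.05, "rx": 0, "ry": 0, "rz": 0},
    {"fingers": -1, "dx": 0, "dy": 0, "dz": 0, "rx": 0, "ry": 0, "rz": 0},
    {"fingers": -1, "dx": 0, "dy": 0, "dz": 0, "rx": 0, "ry": 0, "rz": 0},
    {"fingers": -1, "dx": 0, "dy": 0, "dz": 0, "rx": 0, "ry": 0, "rz": 0},
    {"fingers": -1, "dx": 0, "dy": 0, "dz": 0, "rx": 0, "ry": 0, "rz": 0},
    {"fingers": -1, "dx": 0, "dy": 0, "dz": 0, "rx": 0, "ry": 0, "rz": 0},
    {"fingers": -1, "dx": 0, "dy": 0, "dz": 0, "rx": 0, "ry": 0, "rz": 0},
    {"fingers": -1, "dx": 0, "dy": 0, "dz": 0, "rx": 0, "ry": 0, "rz": 0},
    {"fingers": -1, "dx": 0, "dy": 0, "dz": -0.5, "rx": 0, "ry": 0, "rz": 0},
    {"fingers": -1, "dx": 0, "dy": 0, "dz": -1, "rx": 0, "ry": 0, "rz": 0},
    {"fingers": -1, "dx": 0, "dy": 0, "dz": -1, "rx": 0, "ry": 0, "rz": 0},
    {"fingers": -1, "dx": 0, "dy": 0, "dz": -1, "rx": 0, "ry": 0, "rz": 0},
  ],
)

```text
time_s: 31.32
tool_pos: [0.5274, 0.3293, 0.1587]
tool_rot: [-180.0, -0.1, 35.3]
force: [0.6, 0.7, -1.2]
grip_width: 0.087
```

>>> carry_out(
  plan=[
    {"fingers": -1, "dx": -1, "dy": 0, "dz": -0.5, "rx": 0, "ry": 0, "rz": 0},
    {"fingers": -1, "dx": -1, "dy": 0, "dz": 0, "rx": 0, "ry": 0, "rz": 0},
    {"fingers": -1, "dx": 0, "dy": 0, "dz": 0, "rx": 0, "ry": 0, "rz": 0},
    {"fingers": -1, "dx": 0, "dy": 0, "dz": 0, "rx": 0, "ry": 0, "rz": 0},
  ],
)

```text
time_s: 31.82
tool_pos: [0.4787, 0.2951, 0.1723]
tool_rot: [-180.0, -0.1, 35.3]
force: [0.3, -0.6, -0.1]
grip_width: 0.087
```

```bash
python3 -c "
from plan import to
from crop import crop
to([.5275,.3294,.0533],35.2)
crop('wrist',150,20,250,250,'pics/w17.png',3)
crop('scene',305,110,80,80,'pics/s17.png',8)"
```

```text
t 31.82 pos [0.4787 0.2951 0.1723] [-1.7999e+02 -1.1000e-01  3.5270e+01] q [-47.   8.  14.  98.  -2.  74. -87.] 
 shift units(30mm) [1.98  0.005 3.972] turn units [-0.001 -0.011  0.007] F [ 0.3 -0.6 -0.1] w 0.087
```

View pics/w17.png

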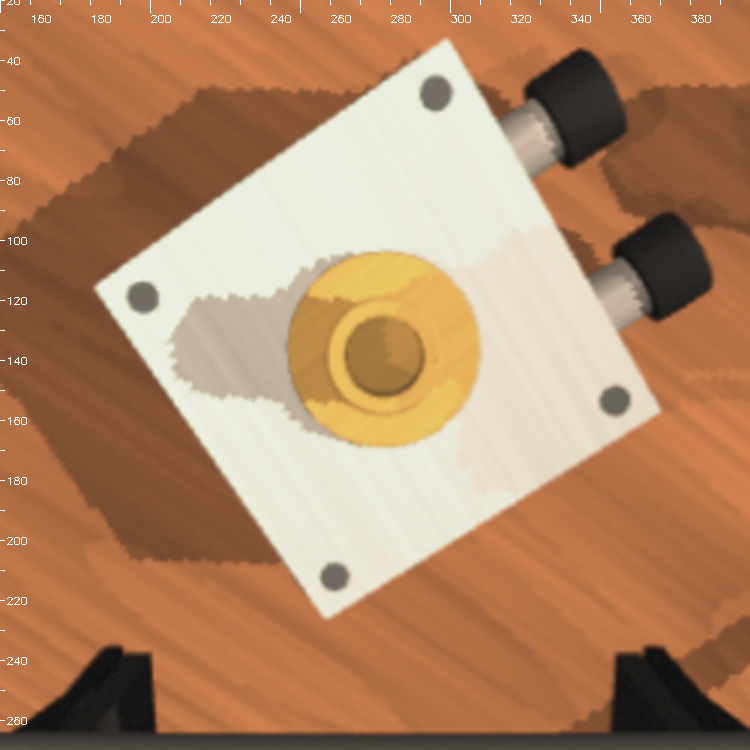

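View pics/s17.png

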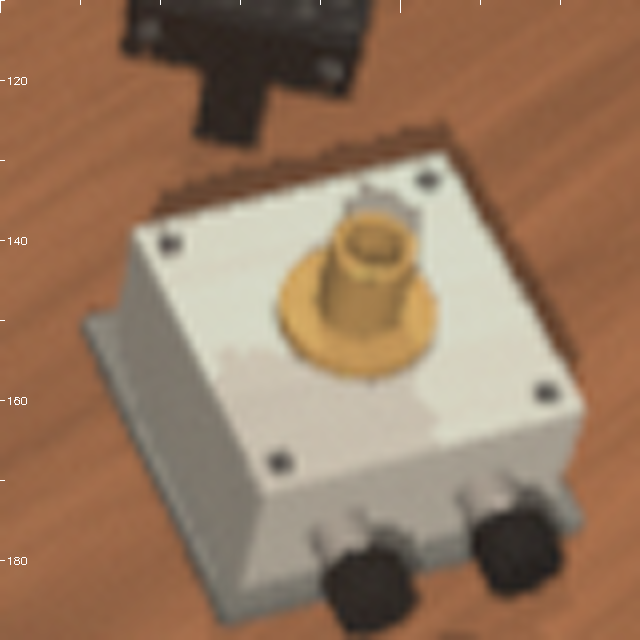

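```bash
python3 - <<'E'
from wr import *
p,r=np.array([.4787,.2951,.1723]),[180,-.11,35.27]
f=lambda x,y:(150+x/3,20+y/3)
L,Rr=wback(p,r,f(287,349),.078),wback(p,r,f(481,349),.078)
print("flange w",np.linalg.norm(L-Rr),"flange c",wback(p,r,f(384,348.5),.078).round(4),"head top c",wback(p,r,f(384.5,356),.114).round(4))
C=[wback(p,r,f(*q),.07) for q in ((448,38),(94,288),(326,620),(661,409))]
print("stage c",np.mean(C,0).round(4))
from cell import imaging
import cv2
cv2.imwrite("pics/end.png",cv2.resize(imaging.read_camera("scene")["color"][:,:,::-1],None,fx=1.4,fy=1.4))
E
```

```text
flange w 0.05961959673097213 flange c [0.5291 0.3286 0.078 ] head top c [0.5286 0.3282 0.114 ]
stage c [0.5284 0.3288 0.07  ]
```

View pics/end.png

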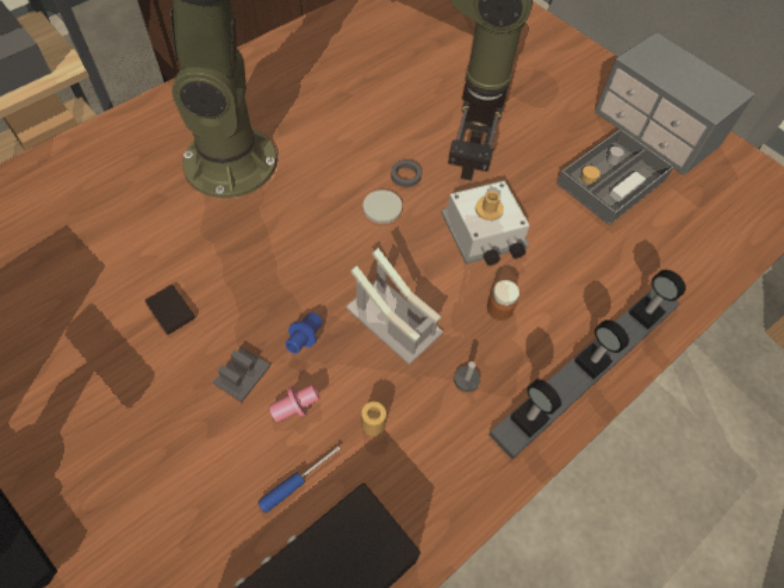

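The final view shows the sleeve upright in the stage at (490,208), its flange centred to within 1 mm of the stage's centre. The bystanders are where they were and the gripper is clear.

```bash
python3 -c "
from cell import ticket
print(ticket.sign_off())"
```

```text
the job is handed in; nothing more can be done
None
```

I loaded the brass sleeve into the chute, where it slid down and hung head-up at the foot on its own. I then took it by the head, pressed it into the stage's bore and let go. I handed the job in at about 32 s; no verdict is reported.

**Last checks**
- **Seating:** the flange met a hard stop at 18 N, at the TCP height I had predicted for flush (0.0533 m). The ring's travel was not read directly. It follows from about 16 mm of pressing after ring contact.
- **Position:** in the wrist picture, flange and stage centres agree within 1 mm, and the head and flange centres within 1 mm, so it stands upright.
- **Other things:** the bystanders look unmoved in the last scene picture, and the gripper was open and clear.

**What disagreed or went wrong**
- **Missed first grasp:** the visible fingertips end about 32 mm short of the reported TCP, so the first close passed just above the head without touching it. I corrected for this offset from then on.
- **Grip reading:** the opening read about 31 mm on the 32 mm head.
- **Bore position:** the cameras differed by 2–3 mm. I settled it from a close wrist picture just before inserting, and side forces stayed under about 3 N on the way down to the ring.

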